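# Stake a stud in a heat-spreader plate with a struck punch and unload the jig

## Task

The brass stud of the aluminium plate in the sloping staking jig still stands proud. Take the mallet from its wooden rest and knock the jig's sprung punch down with quick blows, head square to the punch, until the stud's head sits down on the plate and the punch goes no further; then put the mallet back standing on its rest, swing the hold-down bar well up and back, slide the plate out sideways from under its keepers and lay it flat in the black tray, stud upwards. Work the punch only with the mallet, and leave the bottles and the solder spool standing where they are.

Things in the scene. Friction and masses are not known exactly. Their poses are not given: they have to be found in the camera images.
- jig: Staking jig, fixed: grey stand 200 mm (x) by 140 mm (y). Origin on the bench under the middle of the nest; x to the jig's high far side, y to the end-stop (left) side, z up; it stands turned by up to 0.3 rad. Its deck, 95 mm above this origin, slopes 25 degrees down towards its -x side (the robot).
- deck: Sloping dark grey deck of the jig, 180 mm (x from -85 to 95) by 120 mm (y from -45 to 75). Origin on its surface at the nest's middle; x = u up the slope, y = v as the jig's y, z = w square out of the deck (25 degrees off vertical).
- nest_mouth (a point): Open end of the nest in the deck, u 0, v -40 mm. Two keeper rails run from here to v = 56 along the plate's long edges: walls at u = +/-26.5 mm, lips 10 to 15 mm above the deck reaching in to u = +/-20.5. A stop closes the far end (v 58). The plate comes out only along -v (right) and is clear of the rails after 97 mm.
- bar (a joint): Angle (rad) of the blue hold-down bar: 0 down over the plate, 1.75 fully back. Its stiff hinge keeps it where it is left; about 4 N at the knob lifts it. Bar 24 mm wide, 12 thick, crosspiece 36 mm long (v -36 to 44) over the nest. A locating pin under it stands in the plate's hole, so the plate cannot slide while the bar is down.
- bar_hinge (a point): Middle of the bar's hinge axis (u 78, v 0, w 26 mm), which runs along the deck's y. As the bar lifts, the knob goes up and then back towards the deck's +x.
- bar_knob (a point): Centre of the black ball knob (28 mm diameter) at the bar's low end, 176 mm from the hinge, on a stem 10 mm thick and 30 mm long. Bar down: u -98, v 0, w 26 mm. Pinched from both sides along the deck's y, the ball can turn between the fingers.
- punch (a joint): Travel (m) of the sprung steel punch, which slides in a brass bush in the bar, square to the deck: 0 fully up, limit 0.0115. A spring returns it (4 N at the top, 7 N at 10 mm). After 4 mm of travel its tip meets a stud standing 6 mm proud; at 10 mm the stud is home.
- punch_top (a point): Centre of the flat top of the punch's steel head (28 mm diameter). Its z axis is the punch's axis, pointing out of the jig. Bar down, punch up: u 0, v 0, w 72 mm.
- stud (a joint): How far (m) the brass stud has gone into the plate: 0 to 0.002 at the start, 0.006 when its head (16 mm diameter, 3 mm thick) sits on the plate. About 8 N on top of the punch's spring moves it; it stays where it has been driven.
- plate: Aluminium heat-spreader plate, loose, 50 (x) x 165 (y) x 8 mm, 0.19 kg. Origin at the centre of its underside, z out of the stud face; stud at y 27.5 mm, 16 mm hole at y 59.5. It starts on the deck at u -1, v -27.5 mm, axes as the deck's; its -y end stands 65 mm out over the deck's side with only the bench below.
- plate_end (a point): Grip point in the plate's free end: y = -62.5 mm from its middle, 20 mm from the end, half way through its thickness. Grip across the 50 mm width.
- mallet: Soft-face mallet, loose, 0.38 kg. Round head 40 mm in diameter, 80 mm long, flat orange faces, standing on one. Origin at the centre of the lower face, z along the head. Flat-sided wooden handle 20 mm wide (x), 26 mm high, along +y to 165 mm from the head's axis, its middle 40 mm above the origin.
- mallet_grip (a point): Point in the middle of the mallet's handle, 48 mm from the head's axis: a good place to grip, across x, firmly (about 50 N) so that the blow does not turn it in the fingers.
- mallet_rest: Wooden mallet rest, fixed, 80 (x) x 200 (y) mm, board 12 mm thick, with a fork under the handle at y = 45 mm (notch bottom 39 mm up, prongs 30 mm apart, tops 48 mm up). Origin under its centre. The mallet starts on it with the same axes.
- rest_pad (a point): Where the middle of the mallet's lower face belongs: on the black disc of the rest, 12 mm up, at y = -62 mm of the rest; the handle then lies in the fork, pointing along the rest's +y.
- tray: Shallow black tray, fixed, 130 (x) x 210 (y) mm, walls 22 mm high and 4 mm thick, floor 4 mm thick. Origin under its centre.
- pcb_vice: Small blue bench vice, fixed, behind and to the right of the jig: 210 mm long, 75 mm wide, 52 mm high. Not used.
- flux_bottle: Bystander: red bottle with a long spout, 70 mm diameter, 199 mm tall. Origin under its centre.
- alcohol_bottle: Bystander: white bottle, 58 mm diameter, 118 mm tall. Origin under its centre.
- solder_spool: Bystander: solder spool, 76 x 90 x 40 mm. Origin under its centre.

How it is judged (in metres and radians):
On the way, in this order (a step that is already met when the one before it is completed fails the run):
1. the mallet's face strikes the punch: the punch is moving down faster than 0.08 m/s under it, mallet head within 12.5 degrees of the punch's axis (contact force between mallet and punch_c1 above 2 N and velocity of joint punch above 0.08 m/s and angle between the z axis of mallet and the z axis of punch_top, either way round below 0.22 rad).
2. with the stud driven home (over 5 mm of its 6), the mallet stands on its rest again (value of joint stud above 0.005 m and distance between mallet and rest_pad below 0.015 m and angle between mallet's own z axis and vertical below 0.08 rad and angle between the y axis of mallet and the y axis of mallet_rest, either way round below 0.2 rad), for 0.1 s.
3. the hold-down bar is swung up past 69 degrees (value of joint bar above 1.2 rad), for 0.1 s.
4. the plate has been slid out of the keepers and is in the tray (x of plate in the frame of tray between -0.038 and 0.038 m and y of plate in the frame of tray between -0.03 and 0.03 m and z of plate in the frame of tray below 0.009 m and angle between plate's own z axis and vertical below 0.06 rad), for 0.1 s.
At the end, for the whole second after the job is handed in: Stud home (over 5 of its 6 mm); mallet upright on its rest (within 15 mm, handle within 11 degrees); bar up past 63 degrees; plate flat and still on the tray's floor, stud up, its middle within 38 mm (across) and 30 mm (along) of the tray's (all of step 2 and all of step 4 and value of joint bar above 1.1 rad and linear speed of each of plate, mallet below 0.01 m/s); the robot touches nothing.
It fails at once if a bottle or the solder spool is shifted by more than 20 mm or tipped ((distance of flux_bottle from where it was at the start of the episode above 0.02 m or angle between flux_bottle's own z axis and vertical above 0.2 rad) or (distance of alcohol_bottle from where it was at the start of the episode above 0.02 m or angle between alcohol_bottle's own z axis and vertical above 0.2 rad) or (distance of solder_spool from where it was at the start of the episode above 0.02 m or angle between solder_spool's own z axis and vertical above 0.2 rad)).
It fails at once if the punch is pressed down (over 4 mm) by the fingers or arm (value of joint punch above 0.004 m and contact force between any of the fingers, the arm and punch_c1 above 1 N).
It fails at once if the mallet hits the punch askew (over 20 degrees off its axis) (contact force between mallet and punch_c1 above 2 N and angle between the z axis of mallet and the z axis of punch_top, either way round above 0.35 rad).
It also fails if it takes over 72 s, if anything falls off the work surface, if the arm or the gripper's body presses on something with over 40 N, if the wrist force passes 120 N, or if a joint passes its speed limit or range.

## Robot

A 6-joint arm with a two-finger parallel gripper is mounted at the origin on a cart in front of the work surface, level with it; the furniture and walls round the work are solid. World frame = base frame: x ahead of the robot, y to its left, z up, the work surface at z = 0. Lengths are in mm, angles in rad, forces in N, time in s.
With the tool pointing down it reaches from about 325 to 775 mm from the base axis. Payload 5.5 kg.
Tool frame: the origin (TCP) lies between the finger pads; the fingertips stand 19 mm ahead of it and the grasp point (between the pads) is the TCP; z points along the fingers, y is the line along which they close (so a half turn about z gives the same grasp; the last joint's range is limited). The gripper opens to 88 mm and grips with 3 to 60 N. Pads are 20 mm wide; open, the fingers measure 115 mm over their backs; the gripper's body (75 mm by 178 mm) begins 61 mm behind the grasp point.
Start: joints at [-1.385, 0.091, 1.231, -0, 1.82, -0.057], TCP at [144.252, -582.415, 214.731] pointing down, gripper open.
Joint ranges: [-2.87, 2.87], [-0.86, 2.18], [0.17, 2.46], [-1.51, 4.65], [0.06, 2.69], [-2.65, 2.65]. Speed limits (rad/s): [2.57, 2.57, 3.01, 3.14, 3.14, 3.14].

## Interface

Orientations are given as a rotation vector (axis times angle).
In Python, from station import monitor, viewer, ctrl gives the robot as it stands. The module is installed in compiled form; this text tells all that it offers.
- The arm moves only by the shell command python3 -m inch 'ROWS' [FORCE]. ROWS is rows parted by semicolons, their numbers by spaces, 1 to 10 of them, each of 7 numbers: dx, dy, dz in mm, then a rotation vector rx, ry, rz in rad, then the finger opening in mm; each row shifts and turns the commanded pose from where the row before left it, along the tool's axes as they then stand; what a row does not reach is not made up. A row lasts 1/12 s, in which the tool goes at most 41.7 mm and 0.125 rad, less where a joint would pass 70% of its speed; a pose out of reach is approached as far as the arm can. The fingers move at their own pace and stop on an object; FORCE is the grip in N (left out, the last holds). Time passes only in rows, so rows that do not move let the fingers close. It prints the time, the measured TCP pose, the force, the opening and the grip force at its end.
- monitor.sense(): the state, without advancing time (a new reading comes with each control period).
- viewer.snapshot(name): name is "scene" or "side" or "wrist"; returns the picture (420x560x3 uint8, red, green, blue); there is no depth.
- viewer.camera_params(name): a dict with "vfov" (degrees; the focal length in pixels is half the picture's height over the tangent of half this angle, whatever the lens; pixels are square), "cx", "cy" (the principal point, pixels), "T" (4x4, takes a point from camera to world coordinates); the wrist camera has in their place "hand_eye" (4x4, takes a point from camera to tool coordinates, whose origin is the TCP and whose axes are the flange's). Camera axes: x right, y down, z forward; pixel columns grow to the right and rows downward; lengths in mm; the calibration is good to about 2 mm. A picture is of the moment at which its call begins: read the wrist's pose just before it. camera_params takes no time and is no camera call.
- ctrl.close_job(): hands the job in; it is judged then, once.
The state is a dict: "clock": time; "joints": joint angles; "joint_vel": joint speeds; "tau": joint torques, N m; "tcp_pos": TCP position; "orientation": TCP orientation; "force": force on the tool from outside, world axes, zero at the start; "torque": the same for the moment, N m; "opening": finger opening in mm; "grasp_force": force on a finger pad.
Only numpy, scipy, OpenCV 4.12 (cv2) and the standard library are available. Lean on these libraries where they do the work, as an engineer would, in place of code of your own. Each camera call takes 0.05 s, during which the arm holds its last target. There are 200 camera calls.

## Working session

There is one attempt and no reset: what is moved stays moved. The work goes in short steps, Python scripts to look and compute and a shell command to move; the robot and the scene stay as the last step left them, time stands still between calls to the robot, and variables do not carry over. Pictures are saved under pics/ and viewed, at most 10 in all, crops included, and the job is handed in when it is done.

```bash
mkdir -p pics
python3 - <<'E'
from station import monitor, viewer
import cv2,numpy as np
s=monitor.sense(); print({k:np.round(v,3) for k,v in s.items()})
for n in ("scene","side","wrist"):
    im=viewer.snapshot(n); cv2.imwrite(f"pics/{n}0.png",im[:,:,::-1]); p=viewer.camera_params(n); print(n,{k:np.round(v,3).tolist() for k,v in p.items()})
E
```

```text
{'clock': np.float64(0.0), 'joints': array([-1.385,  0.092,  1.232, -0.   ,  1.82 , -0.057]), 'joint_vel': array([ 0.   , -0.   , -0.001, -0.001, -0.   , -0.   ]), 'tau': array([-1.0000e-03, -4.4646e+01, -4.0645e+01,  7.0000e-02,  3.0000e-02,
       -0.0000e+00]), 'tcp_pos': array([ 144.206, -582.09 ,  213.619]), 'orientation': array([-3.117, -0.38 ,  0.   ]), 'force': array([-0.115, -0.478,  0.936]), 'torque': array([-0.002,  0.063, -0.01 ]), 'grasp_force': np.float64(0.0), 'opening': np.float64(87.918)}
scene {'vfov': 48.727, 'cx': 282.228, 'cy': 210.395, 'T': [[-0.795, -0.437, 0.421, 110.988], [-0.607, 0.551, -0.573, 634.4], [0.018, -0.711, -0.703, 913.581], [0.0, 0.0, 0.0, 1.0]]}
side {'vfov': 57.267, 'cx': 276.977, 'cy': 205.527, 'T': [[-0.998, 0.035, -0.045, 640.305], [0.056, 0.447, -0.893, 785.712], [-0.011, -0.894, -0.448, 521.571], [0.0, 0.0, 0.0, 1.0]]}
wrist {'vfov': 62.195, 'cx': 273.468, 'cy': 203.308, 'hand_eye': [[0.001, -0.955, -0.296, 80.935], [1.0, 0.0, 0.001, -1.703], [-0.001, -0.296, 0.955, -170.465], [0.0, 0.0, 0.0, 1.0]]}
```

View pics/scene0.png

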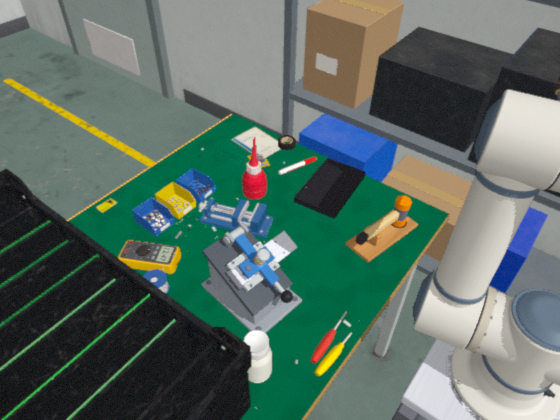

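View pics/side0.png

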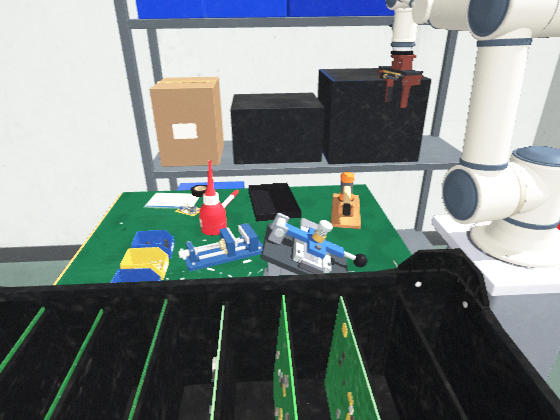

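The scene view shows the mallet on its rest (head near 402,205; handle towards 365,240), the tray at (330,187), the jig at (255,275) with its knob at (287,297), the red bottle at (255,180) and the white bottle at (258,357). The side view shows the knob at (360,260), the mallet's top at (347,178) and the punch at (322,232).

```bash
cat > h.py <<'E'
import cv2,numpy as np
from scipy.spatial.transform import Rotation as R
from station import monitor, viewer
def cam(n,pose=None):
    p=viewer.camera_params(n); f=210/np.tan(np.radians(p["vfov"])/2)
    K=np.array([[f,0,p["cx"]],[0,f,p["cy"]],[0,0,1]])
    if n=="wrist":
        M=np.eye(4);M[:3,:3]=R.from_rotvec(pose[1]).as_matrix();M[:3,3]=pose[0];T=M@np.array(p["hand_eye"])
    else: T=np.array(p["T"])
    return K,T
def pose():
    s=monitor.sense(); return np.array(s["tcp_pos"]),np.array(s["orientation"])
def ray(c,uv):
    K,T=c; d=T[:3,:3]@np.linalg.solve(K,[uv[0],uv[1],1.]); return T[:3,3],d/np.linalg.norm(d)
def onz(c,uv,z):
    o,d=ray(c,uv); return o+d*(z-o[2])/d[2]
def tri(l):
    A=np.zeros((3,3));b=np.zeros(3);rs=[ray(c,uv) for c,uv in l]
    for o,d in rs:
        P=np.eye(3)-np.outer(d,d);A+=P;b+=P@o
    x=np.linalg.solve(A,b); return x,[float(np.linalg.norm(np.cross(x-o,d))) for o,d in rs]
def proj(c,X):
    K,T=c; q=K@(T[:3,:3].T@(np.asarray(X,float)-T[:3,3])); return q[:2]/q[2]
def shot(n,name):
    p=pose(); im=viewer.snapshot(n); cv2.imwrite(f"pics/{name}.png",im[:,:,::-1]); np.save(f"pics/{name}.npy",np.array(p)); return im
def load(n,name):
    im=cv2.imread(f"pics/{name}.png"); p=np.load(f"pics/{name}.npy") if n=="wrist" else None
    return im,cam(n,p)
def blobs(im,lo,hi,amin=15):
    m=cv2.inRange(cv2.cvtColor(im,cv2.COLOR_BGR2HSV),np.array(lo),np.array(hi))
    n,l,s,c=cv2.connectedComponentsWithStats(m)
    return [(s[i,4],np.round(c[i],1).tolist(),s[i,:4].tolist()) for i in range(1,n) if s[i,4]>=amin],l
E
python3 - <<'E'
from h import *
cs,cd=cam("scene"),cam("side")
r=lambda x:np.round(x,1).tolist()
print("knob",tri([(cs,(287,297)),(cd,(360,260))]))
print("mallet top",tri([(cs,(403,199)),(cd,(347,176))]))
print("punch",tri([(cs,(263,254)),(cd,(322,228))]))
print("tray",r(onz(cs,(330,187),4)),"flux",r(onz(cs,(255,193),0)),"alc",r(onz(cs,(259,375),0)),"rest",r(onz(cs,(382,237),12)), "spool", r(onz(cs,(155,290),0)))
E
python3 -c "
import cv2;im=cv2.imread('pics/scene0.png')[130:330,190:430]
cv2.imwrite('pics/c1.png',cv2.resize(im,None,fx=3,fy=3,interpolation=cv2.INTER_CUBIC))"
```

```text
knob (array([443.05356934, 157.40217995,  77.01125502]), [0.5816729826939039, 0.5816729826940282])
mallet top (array([ 380.26107754, -262.87126189,   88.24809298]), [4.092304625513358, 4.0923046255135])
punch (array([520.98839899, 142.02096759, 146.6517392 ]), [0.913303609193044, 0.9133036091929998])
tray [604.9, -271.8, 4.0] flux [763.7, -117.5, -0.0] alc [403.0, 303.2, 0.0] rest [385.2, -183.8, 12.0] spool [731.6, 291.6, 0.0]
```

View pics/c1.png

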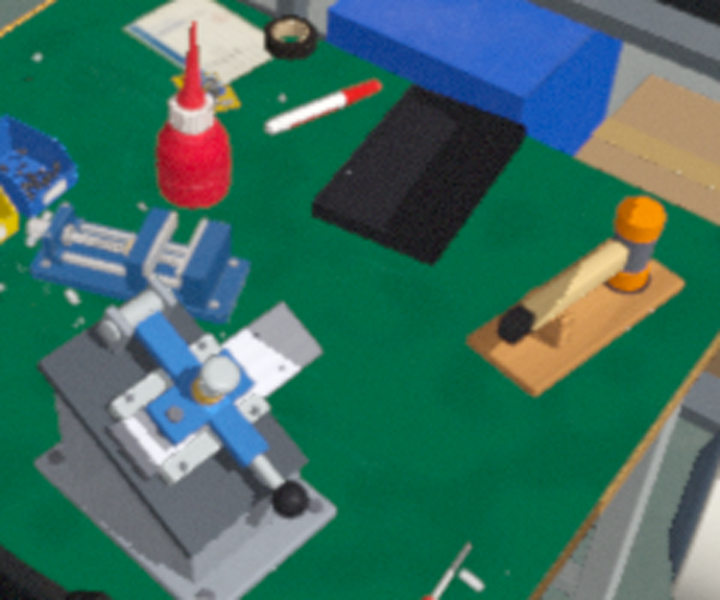

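The crop shows the handle running from the head at crop (640,240) to its end at (515,325), the punch top at (218,375) and the tray with corners at about (415,90), (525,130), (432,262) and (315,210). The knob's height of 77 matches the expected 77.2. Next I'll bring the wrist camera over the mallet.

```bash
python3 -m inch '27.5 -27.5 -5 0 0 0 88;27.5 -27.5 -5 0 0 0 88;27.5 -27.5 -5 0 0 0 88;27.5 -27.5 -5 0 0 0 88;27.5 -27.5 -5 0 0 0 88;27.5 -27.5 -5 0 0 0 88;27.5 -27.5 -5 0 0 0 88;27.5 -27.5 -5 0 0 0 88;27.5 -27.5 -5 0 0 0 88;27.5 -27.5 -5 0 0 0 88'
python3 -m inch '27.5 -27.5 -5 0 0 -0.12 88;27 -27 -5 0 0 -0.12 88;0 0 0 0 0 -0.12 88;0 0 0 0 0 -0.12 88;0 0 0 0 0 -0.12 88;0 0 0 0 0 -0.12 88;0 0 0 0 0 -0.12 88;0 0 0 0 0 -0.12 88;0 0 0 0 0 -0.12 88;0 0 0 0 0 -0.12 88'
python3 -m inch '0 0 0 0 0 0 88;0 0 0 0 0 0 88'
python3 -c "
from h import *
shot('wrist','w1');print(monitor.sense()['joints'])"
```

```text
clock: 0.98
tcp_pos: [345.5, -247.6, 264.9]
orientation: [3.118, 0.38, 0.0]
force: [1.4, -0.5, 0.3]
opening: 88.0
grasp_force: 0.0
clock: 1.82
tcp_pos: [380.7, -181.2, 274.5]
orientation: [-2.352, -2.082, 0.0]
force: [-0.8, 0.2, 0.7]
opening: 87.8
grasp_force: 0.0
clock: 1.98
tcp_pos: [380.7, -181.2, 274.5]
orientation: [-2.363, -2.07, 0.0]
force: [0.9, -0.7, -0.4]
opening: 87.9
grasp_force: 0.0
[-5.24954519e-01 -3.62694019e-01  1.53704223e+00  3.24121949e-05
  1.96749104e+00 -3.93089270e-01]
```

View pics/w1.png

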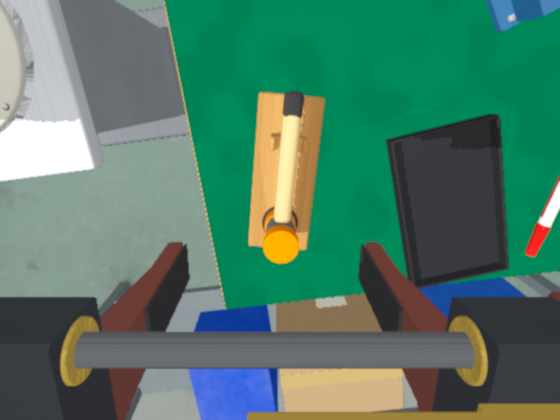

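The wrist view shows the mallet: orange top face at (281,243), handle running from (284,215) up to (293,103), and the tray with corners at about (390,142), (497,116), (507,268) and (415,285). I'll measure these now.

```bash
cat > m1.py <<'E'
from h import *
np.set_printoptions(precision=1,suppress=True)
im,c=load("wrist","w1"); sc,s0=load("scene","scene0")
# orange top
def orange(im,roi):
    b,l=blobs(im,(8,200,150),(20,255,255)); x0,y0,x1,y1=roi
    return [q for q in b if x0<q[1][0]<x1 and y0<q[1][1]<y1]
print("orange w",orange(im,(230,190,330,280)),"\n orange s",orange(sc,(380,180,430,240)))
# handle: pale wood
hsv=cv2.cvtColor(im,cv2.COLOR_BGR2HSV); sh=cv2.cvtColor(sc,cv2.COLOR_BGR2HSV)
print("px handle",hsv[160,288],"board",hsv[120,268],hsv[200,262],"scene handle",sh[230,378],"board",sh[245,395])
m=cv2.inRange(hsv,np.array((16,40,150)),np.array((30,140,255)));m[:,:240]=0;m[:,340:]=0;m[:90]=0;m[250:]=0
ys,xs=np.nonzero(m);print("handle n",len(xs))
vx=cv2.fitLine(np.stack([xs,ys],1).astype(np.float32),cv2.DIST_HUBER,0,.01,.01).ravel()
a=onz(c,vx[2:]-vx[:2]*30,65);b=onz(c,vx[2:]+vx[:2]*30,65);d=b-a;d*=np.sign(d[1]);print("handle line",a,b,"yaw",np.arctan2(d[1],d[0]))
# board
m=cv2.inRange(hsv,np.array((5,60,60)),np.array((30,255,255)));m[:,:235]=0;m[:,335:]=0;m[:85]=0;m[280:]=0
cs,_=cv2.findContours(m,cv2.RETR_EXTERNAL,cv2.CHAIN_APPROX_NONE);k=max(cs,key=cv2.contourArea)
print("board box",[onz(c,p,12) for p in cv2.approxPolyDP(k,6,True)[:,0].astype(float)])
m=cv2.inRange(hsv,np.array((0,0,0)),np.array((180,255,60)));m[:,:370]=0;m[:,520:]=0;m[:105]=0;m[300:]=0
m=cv2.morphologyEx(m,cv2.MORPH_OPEN,np.ones((5,5)))
cs,_=cv2.findContours(m,cv2.RETR_EXTERNAL,cv2.CHAIN_APPROX_NONE);k=max(cs,key=cv2.contourArea)
P=np.array([onz(c,p,22)[:2] for p in k[:,0].astype(float)],np.float32);r=cv2.minAreaRect(P);print("tray",cv2.contourArea(k),r)
E
python3 m1.py
```

```text
orange w [(np.int32(53), [268.2, 217.7], [265, 211, 8, 19]), (np.int32(16), [293.0, 219.5], [292, 216, 3, 8]), (np.int32(266), [282.3, 235.7], [263, 226, 36, 38]), (np.int32(15), [268.7, 257.1], [264, 251, 12, 12])] 
 orange s [(np.int32(192), [403.1, 202.7], [396, 196, 16, 15]), (np.int32(59), [399.4, 223.2], [393, 220, 13, 7])]
px handle [ 25  80 255] board [ 17 143 239] [ 17 145 228] scene handle [ 20 100 222] board [ 80 255 105]
handle n 2420
handle line [ 385.3 -210.9   65. ] [ 400.8 -145.3   65. ] yaw 1.3393998080626028
board box [array([375.2, -93.3,  12. ]), array([ 331.3, -284.9,   12. ]), array([ 378.8, -319.8,   12. ]), array([ 408.4, -301. ,   12. ]), array([ 449.6, -111.2,   12. ]), array([ 425.2, -104.5,   12. ]), array([ 420.5, -126. ,   12. ]), array([ 400.1, -123.3,   12. ]), array([403.1, -99.3,  12. ])]
tray 4337.5 ((599.8657836914062, -263.779296875), (125.9872817993164, 209.6853485107422), 6.437344551086426)
```

```bash
python3 -m inch '-9.6 3.6 40 0 0 0.03 88;-9.6 3.6 40 0 0 0.03 88;-9.6 3.6 40 0 0 0.034 88;0 0 0 0 0 0 88;0 0 0 0 0 0 88'
python3 - <<'E'
from h import *
im=shot('wrist','w2')[:,:,::-1].copy(); 
hsv=cv2.cvtColor(im,cv2.COLOR_BGR2HSV)
im1,c1=load("wrist","w1");_,c2=load("wrist","w2")
def ends(im,c):
    h=cv2.cvtColor(im,cv2.COLOR_BGR2HSV)
    m=cv2.inRange(h,np.array((5,170,90)),np.array((22,255,255)));m[:,:225]=0;m[:,345:]=0;m[:150]=0;m[330:]=0
    n,l,s,ce=cv2.connectedComponentsWithStats(m);i=1+np.argmax(s[1:,4]);
    mh=cv2.inRange(h,np.array((16,40,150)),np.array((30,115,255)));mh[:,:240]=0;mh[:,345:]=0;mh=cv2.morphologyEx(mh,cv2.MORPH_OPEN,np.ones((3,3)))
    n2,l2,s2,c2=cv2.connectedComponentsWithStats(mh);j=1+np.argmax(s2[1:,4])
    return s[i].tolist(),ce[i],s2[j].tolist(),c2[j]
for I,c in((im1,c1),(im,c2)):print(ends(I,c))
cv2.imwrite('pics/w2v.png',im)
E
```

```text
clock: 2.45
tcp_pos: [385.6, -210.6, 152.9]
orientation: [-2.451, -1.956, 0.002]
force: [1.1, -0.1, 0.4]
opening: 88.0
grasp_force: 0.0
([263, 225, 36, 39, 1112], array([280.50719424, 244.04856115]), [280, 368, 65, 44, 2755], array([313.08021779, 389.14736842]))
([253, 246, 53, 57, 2423], array([278.82005778, 274.30251754]), [265, 82, 27, 160, 3947], array([277.91943248, 160.05143147]))
```

View pics/w2v.png

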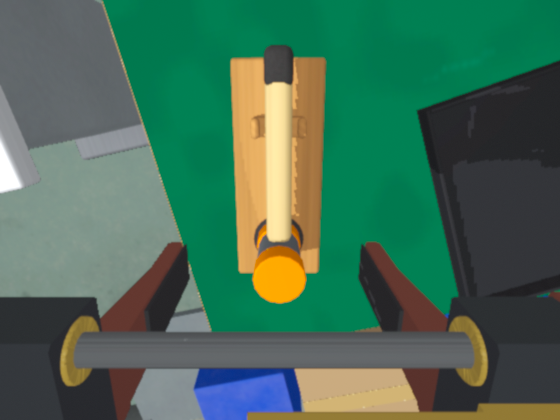

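The view from lower down shows the handle vertical in the image (column 278, rows 82–240), the top face at (279,275) and the board edges at columns 232 and 325.

Run:
```python
from h import *
np.set_printoptions(precision=1,suppress=True)
_,c1=load("wrist","w1");_,c2=load("wrist","w2");s=cam("scene")
print("top",tri([(c1,(280.5,244)),(c2,(278.8,274.3))]),tri([(c1,(280.5,244)),(c2,(278.8,274.3)),(s,(403.2,202.5))]))
print("capend",tri([(c1,(294,93)),(c2,(278.5,46))]))
print("line",onz(c2,(278,160),65),onz(c2,(279,90),65),onz(c2,(277.5,230),65))
print("board",[onz(c2,p,12) for p in((232,59),(325,58),(319,272),(239,272))])
```

```text
top (array([ 377.2, -259.9,   81.5]), [0.06143810617284063, 0.061438106172783925]) (array([ 377.6, -257.4,   86.7]), [0.2591405820536938, 0.3243377930169785, 0.07768166119625651])
capend (array([412.2, -99.6,  69.8]), [0.5526936867846929, 0.5526936867846667])
line [ 395.5 -175.4   65. ] [ 407.  -126.9   65. ] [ 382.9 -230.1   65. ]
board [array([375. , -93.7,  12. ]), array([ 450.4, -110. ,   12. ]), array([ 409.2, -303.4,   12. ]), array([ 331.4, -285.9,   12. ])]
```

```bash
python3 -m inch '0 1.7 34 0 0 0 88;0 0 34 0 0 0 88;0 0 33 0 0 0 88;0 0 0 0 0 0 60;0 0 0 0 0 0 30;0 0 0 0 0 0 10;0 0 0 0 0 0 10;0 0 0 0 0 0 10' 58
python3 -m inch '0 0 0 0 0 0 10;0 0 0 0 0 0 10;0 0 0 0 0 0 10'
```

```text
clock: 3.17
tcp_pos: [390.2, -212.7, 57.0]
orientation: [2.45, 1.959, 0.003]
force: [-0.4, -0.3, -0.1]
opening: 57.9
grasp_force: 0.0
clock: 3.42
tcp_pos: [388.8, -211.9, 54.3]
orientation: [2.453, 1.961, 0.0]
force: [-0.1, 0.1, 0.9]
opening: 38.0
grasp_force: 0.0
```

```bash
python3 -m inch '0 0 0 0 0 0 10;0 0 0 0 0 0 10;0 0 0 0 0 0 10;0 0 0 0 0 0 10'
python3 -c "
from h import *
print(monitor.sense()['joints'])
shot('scene','s1');shot('side','d1')"
```

```text
clock: 3.75
tcp_pos: [388.7, -211.8, 53.7]
orientation: [2.454, 1.962, 0.0]
force: [0.5, 0.5, -0.5]
opening: 18.7
grasp_force: 58.0
[-5.75829460e-01 -3.18466884e-01  1.89508783e+00  7.82474052e-05
  1.56485433e+00 -3.53866981e-01]
```

```bash
python3 -m inch '0 0 -20 0 0 0 10;0 0 -40 0 0 0 10;0 0 -40 0 0 0 10;29.2 -8.2 -29.5 0 0 0 10;29.2 -8.2 -29.5 0 0 0 10;29.2 -8.2 -29.5 0 0 0 10;29.2 -8.2 -29.5 0 0 0 10;29.2 -8.2 -29.5 0 0 0 10;29.2 -8.2 -29.5 0 0 0 10;0 0 0 0 0 0 10'
python3 -m inch '0 0 0 0 0 0 10;0 0 0 0 0 0 10'
python3 -c "
from h import *
shot('wrist','v1')"
python3 -m inch '32 -7 0 0 0 0 10;32 -7 0 0 0 0 10;32 -7 0 0 0 0 10;0 0 0 0 0 0 10;0 0 0 0 0 0 10'
python3 -c "
from h import *
shot('wrist','v2');print(monitor.sense()['joints'])
a=cv2.imread('pics/v1.png');b=cv2.imread('pics/v2.png')
cv2.imwrite('pics/v.png',np.hstack([a[:,230:560],b[:,230:560]]))"
```

```text
clock: 4.68
tcp_pos: [379.5, -28.9, 334.1]
orientation: [2.444, 1.966, 0.011]
force: [0.3, -0.7, -1.9]
opening: 18.6
grasp_force: 58.0
clock: 4.85
tcp_pos: [379.3, -33.0, 326.7]
orientation: [-2.452, -1.962, 0.002]
force: [-0.2, 0.4, -4.2]
opening: 19.0
grasp_force: 58.0
clock: 5.32
tcp_pos: [379.8, 65.7, 326.0]
orientation: [-2.451, -1.962, 0.005]
force: [0.3, -0.0, -3.7]
opening: 18.9
grasp_force: 58.0
[ 8.11580101e-02 -4.15951363e-01  1.48145356e+00 -6.29869376e-04
  2.07921222e+00  3.03037777e-01]
```

View pics/v.png

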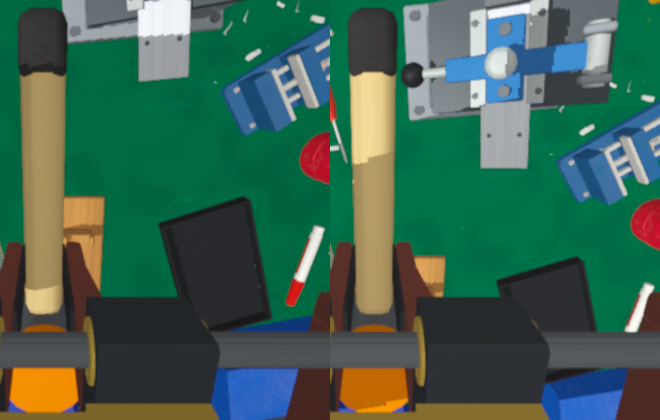

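The left half (v1) shows the jig only partly. The right half (v2) shows the knob at full-image (313,75), the punch top at (401,63) and the plate's free end at rows 100–168, columns 380–429. I'll take one more view further on for the baseline.

```bash
python3 -m inch '33 -7 0 0 0 0 10;33 -7 0 0 0 0 10;0 0 0 0 0 0 10;0 0 0 0 0 0 10;0 0 0 0 0 0 10'
cat > m2.py <<'E'
from h import *
for n in("v2","v3"):
    im,c=load("wrist",n);h=cv2.cvtColor(im,cv2.COLOR_BGR2HSV)
    y0=0 if n=="v2" else 20; y1=130 if n=="v2" else 230
    m=cv2.inRange(h,np.array((0,0,0)),np.array((180,255,55)));m[:,:298]=0;m[:,340:]=0;m[y1:]=0
    k,l,s,ce=cv2.connectedComponentsWithStats(m);i=1+np.argmax(s[1:,4]);print(n,"knob",s[i],ce[i])
    g=cv2.medianBlur(cv2.cvtColor(im,cv2.COLOR_BGR2GRAY),3)
    cir=cv2.HoughCircles(g[:y1,340:460],cv2.HOUGH_GRADIENT,1,20,param1=120,param2=12,minRadius=12,maxRadius=24)
    print("circ",None if cir is None else (cir[0,:5]+[340,0,0]).tolist())
    b,l=blobs(im,(100,120,80),(115,255,255),200);print("blue",b)
E
python3 -c "
from h import *
shot('wrist','v3')
im=cv2.imread('pics/v3.png')
cv2.imwrite('pics/v3c.png',cv2.resize(im[0:230,280:540],None,fx=2.6,fy=2.6,interpolation=cv2.INTER_CUBIC))"; python3 m2.py
```

```text
clock: 5.78
tcp_pos: [381.1, 131.5, 327.4]
orientation: [2.456, 1.959, -0.002]
force: [-0.2, 0.2, -2.9]
opening: 18.9
grasp_force: 58.0
v2 knob [302  63  21  24 318] [312.32075472  74.62264151]
circ [[398.5, 59.5, 18.299999237060547], [442.5, 85.5, 23.399999618530273], [404.5, 81.5, 20.100000381469727], [423.5, 31.5, 18.799999237060547]]
blue [(np.int32(4669), [416.1, 59.6], [345, 14, 142, 89]), (np.int32(4254), [509.6, 158.5], [457, 101, 103, 103]), (np.int32(3500), [484.7, 395.7], [441, 368, 87, 52])]
v3 knob [311 123  19  20 227] [321.06167401 131.9339207 ]
circ [[404.5, 134.5, 14.100000381469727], [404.5, 100.5, 15.199999809265137]]
blue [(np.int32(3966), [419.4, 124.5], [352, 86, 135, 77]), (np.int32(3966), [510.1, 200.7], [458, 146, 102, 101]), (np.int32(1188), [488.2, 410.1], [447, 395, 74, 25])]
```

View pics/v3c.png

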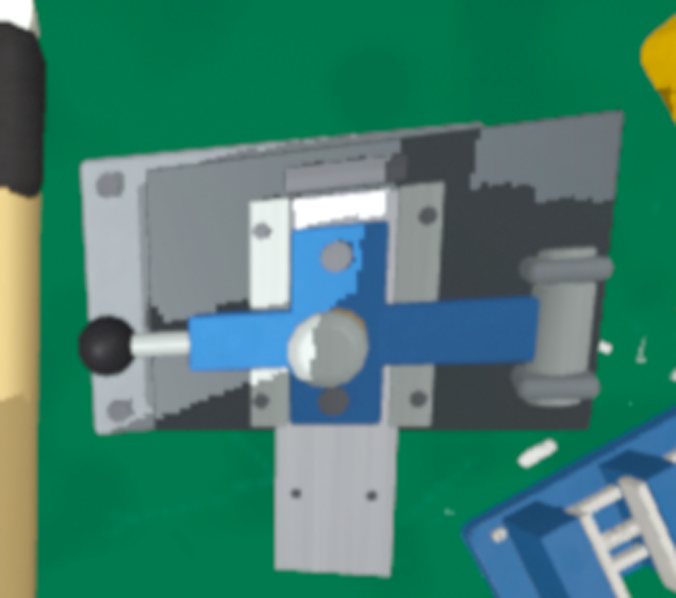

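The jig fills the v3 crop. The knob is at full-image (321,133), the punch top at (406,133.5), the hinge tube runs from (497,103) to (495,149), and the plate end's corners are at (386,219) and (430,221).

Run:
```python
from h import *
np.set_printoptions(precision=1,suppress=True)
_,a=load("wrist","v2");_,b=load("wrist","v3");s=cam("scene");d=cam("side")
k,e=tri([(a,(312.6,74.6)),(b,(320.9,132.8)),(s,(287,297)),(d,(360,260))]);print("knob",k,np.array(e), tri([(a,(312.6,74.6)),(b,(320.9,132.8))])[0])
p,e=tri([(a,(401,62.5)),(b,(406.2,133.5)),(s,(264,252.5))]);print("punch",p,np.array(e))
h,e=tri([(a,(499,56)),(b,(495.8,126))]);print("hinge",h,np.array(e))
# given heights
print("knob@77",onz(a,(312.6,74.6),77),onz(b,(320.9,132.8),77),onz(s,(287,297),77),onz(d,(360,260),77))
print("punch@160",onz(a,(401,62.5),160),onz(b,(406.2,133.5),160),onz(s,(264,252.5),160))
zp=95-26*.0+0
# plate end at deck plane; use v=-110, u=-26..24, w=8 -> z=95+u sin+8cos
S,C=np.sin(np.radians(25)),np.cos(np.radians(25))
for c,l in((a,((380,167),(429,168))),(b,((386,219),(430,221)))):
    print("plate corners",[onz(c,uv,95+u*S+8*C) for uv,u in zip(l,(-26,24))])
    
# base foot corners of stand (plate top z?)
```

```text
knob [443.4 158.1  77.6] [0.6 0.3 1.  0.4] [443.4 158.4  80.8]
punch [512.1 149.7 166.1] [1.  1.3 0.5]
hinge [607.8 134.7 145.2] [0.9 0.9]
knob@77 [443.9 158.5  77. ] [443.7 157.9  77. ] [442.6 157.9  77. ] [443.2 156.6  77. ]
punch@160 [514.  148.8 160. ] [514.2 149.9 160. ] [515.6 145.3 160. ]
plate corners [array([500.9,  40.1,  91.3]), array([548.8,  32.6, 112.4])]
plate corners [array([501.8,  38.2,  91.3]), array([546.6,  33.3, 112.4])]
```

```bash
cat > g.py <<'E'
from h import *
np.set_printoptions(precision=3,suppress=True)
yaw=-0.135;O=np.array([543.8,144.5,0]);S,C=np.sin(np.radians(25)),np.cos(np.radians(25))
xj=np.array([np.cos(yaw),np.sin(yaw),0]);yj=np.array([-np.sin(yaw),np.cos(yaw),0]);zj=np.array([0,0,1.])
U=C*xj+S*zj;N=-S*xj+C*zj;V=yj
def D(u,v,w): return O+95*zj+u*U+v*V+w*N
def rot(x,z): return np.column_stack([x,np.cross(z,x),z])
def rel(P,Rm):   # from present pose, in tool axes: shift then rotvec
    p,o=pose();R0=R.from_rotvec(o).as_matrix()
    print("now",p,"shift",R0.T@(P-p),"rotvec",R.from_matrix(R0.T@Rm).as_rotvec(),"world d",P-p)
E
python3 -c "
from g import *
rel(D(0,47.6,72+41.7+40),rot(V,-N)); print(D(0,47.6,153.7))"
```

```text
now [381.16  131.384 327.63 ] shift [90.684 86.733 93.204] rotvec [-0.437  0.02  -0.088] world d [104.681  69.025 -93.331]
[485.841 200.409 234.3  ]
```

```bash
python3 -m inch '22.7 21.7 20 0 0 0 10;22.7 21.7 20 0 0 0 10;22.7 21.7 20 0 0 0 10;22.6 21.6 20 0 0 0 10;0 0 0 -0.109 0.005 -0.022 10;0 0 0 -0.109 0.005 -0.022 10;0 0 0 -0.109 0.005 -0.022 10;0 0 0 -0.11 0.005 -0.022 10;0 0 0 0 0 0 10;0 0 0 0 0 0 10'
python3 -m inch '0 0 0 0 0 0 10;0 0 0 0 0 0 10'
python3 -c "
from g import *
rel(D(0,47.6,72+41.7+40),rot(V,-N)); shot('scene','s2');shot('side','d2');shot('wrist','w4')
a=cv2.imread('pics/s2.png')[150:330,190:350];b=cv2.imread('pics/d2.png')[150:330,240:400]
cv2.imwrite('pics/b2.png',cv2.resize(np.hstack([a,b]),None,fx=2.5,fy=2.5,interpolation=cv2.INTER_CUBIC))"
```

```text
clock: 6.67
tcp_pos: [484.2, 201.2, 247.1]
orientation: [2.097, 1.835, 0.405]
force: [-0.1, -0.0, -2.8]
opening: 18.4
grasp_force: 58.0
clock: 6.83
tcp_pos: [486.4, 201.6, 249.4]
orientation: [2.098, 1.832, 0.408]
force: [0.5, -0.8, -3.1]
opening: 18.7
grasp_force: 58.0
now [486.435 201.629 249.416] shift [-1.311 -6.781 13.514] rotvec [ 0.001 -0.001 -0.   ] world d [ -0.594  -1.22  -15.116]
```

View pics/b2.png

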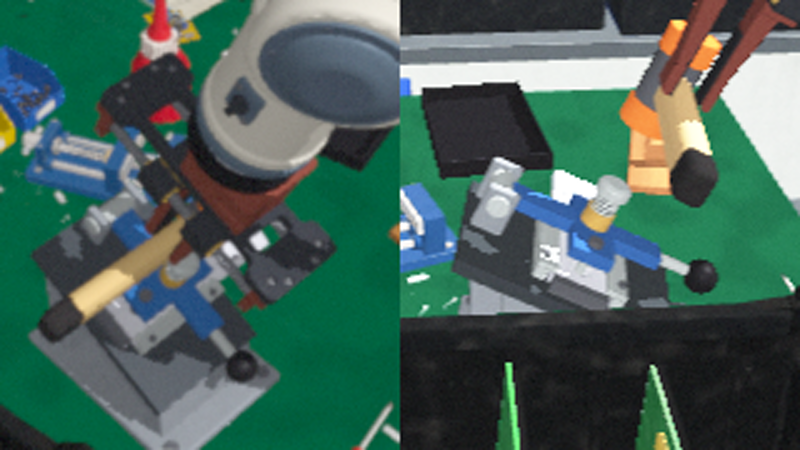

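Scene and side crops show the mallet over the jig, tilted parallel to the punch. In the side image the punch top is at about (325,223), and the mallet's lower face is near (337,198). I'll check these against the projected model.

```bash
python3 -c "
from g import *
d=cam('side');p,o=pose();M=R.from_rotvec(o).as_matrix()
f=lambda x:((proj(d,x)-[240,150])*2.5+[400,0])
for n,t in(('lowface',(-47.6,0,41.7)),('topface',(-47.6,0,-38.3)),('hend',(117,0,1.7))): print(n,f(p+M@np.array(t)))
print('punchtop',f(D(0,0,72)),'bush',f(D(0,0,40)),'knob',f(D(-98,0,26)),'hinge ends',f(D(78,20,26)),'target face',f(D(0,0,112)))
im,c=load('wrist','w4')
print('wrist punch pred',proj(c,D(0,0,72)),'knob',proj(c,D(-98,0,26)), 'plate corners',proj(c,D(-26,-110,8)),proj(c,D(24,-110,8)))
m=cv2.inRange(cv2.cvtColor(im,cv2.COLOR_BGR2HSV),np.array((0,0,0)),np.array((180,255,50)));n,l,s,ce=cv2.connectedComponentsWithStats(m);print([(s[i].tolist(),ce[i]) for i in range(1,n) if s[i,4]>200])
"
```

```text
lowface [641.63  124.484]
topface [696.208  32.775]
hend [692.888 193.349]
punchtop [615.856 182.601] bush [596.69  214.552] knob [698.386 275.902] hinge ends [496.669 202.109] target face [640.865 140.91 ]
wrist punch pred [266.201 259.599] knob [165.781 238.139] plate corners [244.383 323.606] [289.425 323.629]
[([0, 0, 375, 19, 3781], array([132.535,   6.003])), ([413, 83, 19, 25, 337], array([422.151,  94.377])), ([152, 226, 25, 26, 369], array([166.783, 238.211])), ([244, 247, 11, 84, 452], array([249.73 , 293.358])), ([293, 248, 11, 83, 463], array([297.071, 292.417])), ([103, 298, 128, 64, 4946], array([171.768, 321.011])), ([317, 298, 128, 64, 4925], array([375.295, 321.118])), ([222, 376, 13, 35, 326], array([228.411, 396.972])), ([313, 376, 13, 35, 238], array([318.239, 393.424]))]
```

```bash
python3 -m inch '-1.3 -6.8 13.5 0 0 0 10;0 0 0 0 0 0 10;0 0 0 0 0 0 10;0 0 0 0 0 0 10' 60
python3 -m inch '0 0 25 0 0 0 10;0 0 25 0 0 0 10'
python3 -m inch '0 0 -25 0 0 0 10;0 0 -25 0 0 0 10;0 0 0 0 0 0 10;0 0 0 0 0 0 10'
python3 -c "
from g import *
rel(D(0,47.6,72+41.7+40),rot(V,-N)); shot('scene','s3');shot('side','d3');shot('wrist','w5')"
```

```text
clock: 7.32
tcp_pos: [485.1, 201.1, 233.3]
orientation: [2.095, 1.834, 0.408]
force: [-0.9, -0.1, -2.3]
opening: 18.8
grasp_force: 60.0
clock: 7.48
tcp_pos: [507.3, 199.4, 191.1]
orientation: [2.093, 1.832, 0.417]
force: [-4.4, 7.4, 7.9]
opening: 18.5
grasp_force: 60.0
clock: 7.82
tcp_pos: [485.6, 201.8, 235.5]
orientation: [2.093, 1.833, 0.415]
force: [-0.5, 0.4, -3.3]
opening: 18.8
grasp_force: 59.7
now [485.617 201.764 235.53 ] shift [-1.317 -0.162  1.28 ] rotvec [ 0.005 -0.004  0.002] world d [ 0.224 -1.354 -1.231]
```

```bash
cat > chk.py <<'E'
from g import *
import sys
for n in sys.argv[1:]:
    im,c=load("wrist",n);h=cv2.cvtColor(im,cv2.COLOR_BGR2HSV)
    m=cv2.inRange(h,np.array((8,180,60)),np.array((22,255,255)));m[:340]=0
    ys,xs=np.nonzero(m)
    w=cv2.inRange(h,np.array((14,30,70)),np.array((32,140,255)));w[300:]=0;w[:,:230]=0;w[:,320:]=0
    print(n,"orange",len(xs),xs.mean(),ys.mean(),ys.min(),"handle rows",np.nonzero(w.sum(1)>255*15)[0][[0,-1]],"widths",[(np.nonzero(w[r])[0].min(),np.nonzero(w[r])[0].max()) for r in(100,200)])
E
python3 chk.py v1 w4 w5
python3 -m inch '0 0 27 0 0 0 10;0 0 27 0 0 0 10'
python3 -m inch '0 0 -27 0 0 0 10;0 0 -27 0 0 0 10;0 0 0 0 0 0 10'
python3 -m inch '0 0 27 0 0 0 10;0 0 28 0 0 0 10'
python3 -m inch '0 0 -27 0 0 0 10;0 0 -28 0 0 0 10;0 0 0 0 0 0 10;0 0 0 0 0 0 10'
python3 -c "
from g import *
rel(D(0,47.6,72+41.7+40),rot(V,-N)); shot('wrist','w6')"; python3 chk.py w6
```

```text
v1 orange 2825 273.7054867256637 389.07539823008847 368 handle rows [ 72 299] widths [(np.int64(251), np.int64(294)), (np.int64(254), np.int64(293))]
w4 orange 2853 273.54504030844726 389.1735015772871 368 handle rows [ 71 299] widths [(np.int64(251), np.int64(295)), (np.int64(254), np.int64(292))]
w5 orange 2874 273.80062630480165 389.2821851078636 368 handle rows [ 69 299] widths [(np.int64(248), np.int64(292)), (np.int64(252), np.int64(291))]
clock: 8.13
tcp_pos: [508.6, 199.0, 185.1]
orientation: [2.093, 1.834, 0.415]
force: [-1.8, 15.1, 15.9]
opening: 18.8
grasp_force: 60.1
clock: 8.38
tcp_pos: [485.3, 201.6, 236.9]
orientation: [2.093, 1.832, 0.415]
force: [0.6, -0.2, -1.5]
opening: 19.4
grasp_force: 60.0
clock: 8.55
tcp_pos: [509.3, 198.9, 184.4]
orientation: [2.093, 1.833, 0.416]
force: [0.1, 3.5, 0.4]
opening: 19.7
grasp_force: 60.0
clock: 8.88
tcp_pos: [485.6, 201.4, 233.3]
orientation: [2.094, 1.834, 0.411]
force: [0.1, 0.3, -4.3]
opening: 19.1
grasp_force: 60.0
now [485.565 201.445 233.288] shift [-0.988  0.802 -0.742] rotvec [ 0.003 -0.003  0.002] world d [ 0.277 -1.036  1.011]
w6 orange 3083 273.3289004216672 390.2620823872851 368 handle rows [ 60 299] widths [(np.int64(254), np.int64(295)), (np.int64(254), np.int64(293))]
```

```bash
cat > c2.py <<'E'
from g import *
shot('side','d4')
p,o=pose();M=R.from_rotvec(o).as_matrix();d=cam('side')
print("pred hend now",proj(d,p+M@np.array([117,0,1.7])),"lowface",proj(d,p+M@np.array([-47.6,0,41.7])))
for n in('d2','d3','d4'):
    im=cv2.imread(f'pics/{n}.png');h=cv2.cvtColor(im,cv2.COLOR_BGR2HSV)
    m=cv2.inRange(h,np.array((0,0,0)),np.array((180,255,60)));m[:200]=0;m[250:]=0;m[:,:335]=0;m[:,375:]=0
    k,l,s,c=cv2.connectedComponentsWithStats(m);i=1+np.argmax(s[1:,4]);print(n,'cap',s[i],c[i],np.load(f'pics/{n}.npy')[0])
    q=cv2.inRange(h,np.array((5,170,90)),np.array((22,255,255)));q[:,:300]=0;q[:,400:]=0;q[:140]=0;q[240:]=0
    k,l,s,c=cv2.connectedComponentsWithStats(q);print([(s[i].tolist(),c[i]) for i in range(1,k) if s[i,4]>25])
a,b=cv2.imread('pics/w4.png'),cv2.imread('pics/w6.png')
for r in(40,50,60,65,70,75,85):print(r,a[r,273],b[r,273],end=' | ')
E
python3 c2.py
```

```text
pred hend now [357.117 237.925] lowface [336.759 208.189]
d2 cap [348 210  18  23 236] [355.657 222.619] [486.525 201.72  249.288]
[([344, 158, 10, 14, 72], array([347.986, 165.056])), ([356, 168, 13, 10, 72], array([361.25 , 172.736])), ([328, 187, 16, 19, 162], array([335.71, 196.58]))]
d3 cap [349 221  18  22 230] [356.422 232.696] [485.213 201.408 233.467]
[([344, 167, 10, 13, 72], array([348.111, 173.486])), ([356, 176, 12, 10, 60], array([361.167, 181.083])), ([328, 194, 16, 19, 165], array([335.442, 203.891]))]
d4 cap [344 229  16  21 206] [349.937 241.316] [485.16  201.165 231.614]
[([347, 165, 8, 13, 48], array([350.417, 171.542])), ([357, 173, 15, 12, 92], array([363.533, 179.217])), ([331, 191, 12, 18, 131], array([336.908, 200.107]))]
40 [72 73 74] [69 68 71] | 50 [72 72 74] [67 68 69] | 60 [71 71 72] [70 78 85] | 65 [69 68 71] [166 234 255] | 70 [72 76 79] [167 235 255] | 75 [172 239 255] [166 235 255] | 85 [172 240 255] [168 235 255] |
```

```bash
cat > c3.py <<'E'
from g import *
d=cam('side')
def inplane(uv,p,o):
    M=R.from_rotvec(o).as_matrix();a,r=ray(d,uv);a=M.T@(a-p);r=M.T@r
    return a-r*a[1]/r[1]
for n,cap,lo in(('d2',(355.66,222.62),(335.71,196.58)),('d3',(356.42,232.7),(335.44,203.9)),('d4',(349.94,241.3),(336.9,200.1))):
    p,o=np.load(f'pics/{n}.npy'); print(n,inplane(cap,p,o),inplane(lo,p,o))
for n,r in(('w4',72.5),('w6',61.5)):
    _,c=load('wrist',n);K,_=c;H=np.array(viewer.camera_params('wrist')['hand_eye']);q=H[:3,:3]@np.linalg.solve(K,[273,r,1]);print(n,H[:3,3],q, H[:3,3]+q*(-11.3-H[2,3])/q[2])
E
python3 c3.py
```

```text
d2 [103.067   0.      2.575] [-62.99    0.     43.146]
d3 [106.926   0.      1.632] [-65.234   0.     44.159]
d4 [102.068   0.     19.573] [-72.666   0.     37.298]
w4 [  82.815   -0.739 -170.867] [ 0.062 -0.001  1.066] [ 92.164  -0.939 -11.3  ]
w6 [  82.815   -0.739 -170.867] [ 0.093 -0.001  1.076] [ 96.558  -0.942 -11.3  ]
```

```bash
cat > c4.py <<'E'
from g import *
import sys
d=cam('scene')
def inplane(uv,p,o):
    M=R.from_rotvec(o).as_matrix();a,r=ray(d,uv);a=M.T@(a-p);r=M.T@r
    return a-r*a[1]/r[1]
for n in sys.argv[1:]:
    im=cv2.imread(f'pics/{n}.png');p,o=np.load(f'pics/{n}.npy');h=cv2.cvtColor(im,cv2.COLOR_BGR2HSV)
    M=R.from_rotvec(o).as_matrix();e=proj(d,p+M@np.array([105,0,2]));
    m=cv2.inRange(h,np.array((14,30,90)),np.array((32,160,255)))
    yy,xx=np.mgrid[:420,:560];m[(np.hypot(xx-e[0],yy-e[1])>50)]=0
    k,l,s,c=cv2.connectedComponentsWithStats(m);i=1+np.argmax(s[1:,4]);ys,xs=np.nonzero(l==i)
    f=cv2.fitLine(np.stack([xs,ys],1).astype(np.float32),cv2.DIST_HUBER,0,.01,.01).ravel()
    A,B=inplane(f[2:]-15*f[:2],p,o),inplane(f[2:]+15*f[:2],p,o);v=B-A;v*=np.sign(v[0])
    k2=cv2.inRange(h,np.array((0,0,0)),np.array((180,255,60)));k2[(np.hypot(xx-e[0],yy-e[1])>18)]=0
    _,l2,s2,c2=cv2.connectedComponentsWithStats(k2);j=1+np.argmax(s2[1:,4])
    print(n,s[i],"line",A,B,"slope",np.arctan2(v[2],v[0]),"cap",s2[j],inplane(c2[j],p,o))
E
python3 -c "
from h import *
shot('scene','s4')"; python3 c4.py s2 s3 s4
```

```text
s2 [217 246  44  34 526] line [ 83.173   0.    -11.973] [14.943  0.    11.086] slope -0.3259090798157229 cap [205 267  17  20 142] [108.227   0.     -7.668]
s3 [218 251  42  34 503] line [78.511  0.     1.003] [18.135  0.     3.076] slope -0.03433426575292098 cap [207 276  16  17 119] [105.308   0.      5.409]
s4 [215 252  45  36 553] line [84.684  0.    -3.088] [25.843  0.    -3.336] slope 0.004218557302891101 cap [205 279  15  17 111] [115.075   0.     -2.646]
```

```bash
cat > c5.py <<'E'
from g import *
import sys
s=cam('scene');d=cam('side')
def cap(n,c,p,M):
    im=cv2.imread(f'pics/{n}.png');h=cv2.cvtColor(im,cv2.COLOR_BGR2HSV);e=proj(c,p+M@np.array([105,0,4]))
    m=cv2.inRange(h,np.array((0,0,0)),np.array((180,255,60)));yy,xx=np.mgrid[:420,:560];m[(np.hypot(xx-e[0],yy-e[1])>22)]=0
    _,l,st,ce=cv2.connectedComponentsWithStats(m);return ce[1+np.argmax(st[1:,4])]
for a,b in zip(sys.argv[1::2],sys.argv[2::2]):
    p,o=np.load(f'pics/{b}.npy');M=R.from_rotvec(o).as_matrix()
    u,v=cap(a,s,p,M),cap(b,d,p,M);x,e=tri([(s,u),(d,v)]);t=M.T@(x-p);print(a,b,u,v,t,np.arctan2(t[2],t[0]),np.array(e))
E
python3 c5.py s2 d2 s3 d3 s4 d4
python3 -c "
import cv2,numpy as np
a=cv2.imread('pics/s4.png')[160:310,190:330];b=cv2.imread('pics/d4.png')[140:290,260:400]
cv2.imwrite('pics/b4.png',cv2.resize(np.hstack([a,b]),None,fx=2.85,fy=2.85,interpolation=cv2.INTER_CUBIC))"
```

```text
s2 d2 [212.423 278.211] [355.657 222.619] [105.004   1.037   1.582] 0.015062628513069104 [0.317 0.317]
s3 d3 [213.37  284.538] [356.422 232.696] [106.741   0.509   1.444] 0.013531438689728127 [0.564 0.564]
s4 d4 [210.811 288.009] [350.    241.731] [108.434   1.834  17.08 ] 0.15623452582863614 [0.174 0.174]
```

View pics/b4.png

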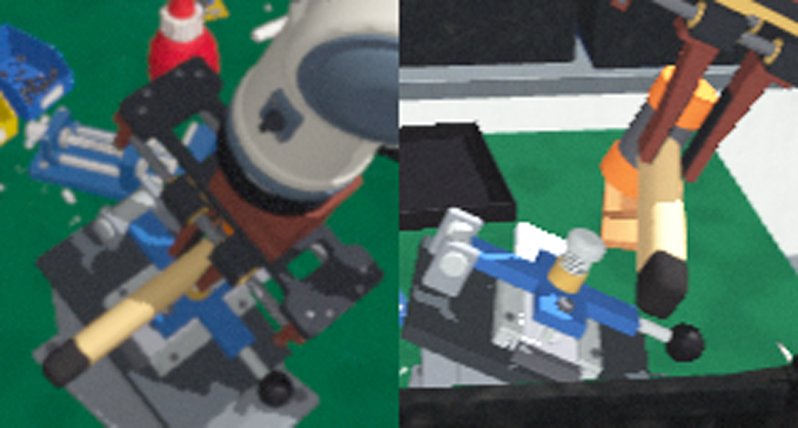

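The view shows the mallet's handle end dipped: it has turned about 0.14 rad in the fingers. I'll square the head again by turning the tool.

```bash
python3 -m inch '0 0 0 0 0.07 0 10;0 0 0 0 0.072 0 10;0 0 0 0 0 0 10;0 0 0 0 0 0 10'
cat >> g.py <<'E'
def Rt(t): return rot(V,-N)@R.from_rotvec([0,t,0]).as_matrix()
E
python3 -c "
from g import *
rel(D(0,44.1,72+42+15),Rt(.142)); shot('scene','s5');shot('side','d5');shot('wrist','w7')"; python3 c5.py s5 d5
```

```text
clock: 9.37
tcp_pos: [484.9, 199.6, 231.3]
orientation: [2.118, 1.908, 0.566]
force: [-0.3, 0.3, -3.2]
opening: 19.1
grasp_force: 60.0
now [484.856 199.574 231.342] shift [-5.639  2.045 21.81 ] rotvec [-0.     0.002 -0.   ] world d [ 10.858  -4.037 -19.428]
s5 d5 [212.592 285.325] [355.121 233.45 ] [107.714   1.935  16.741] 0.1541861600413366 [0.218 0.218]
```

```bash
P='import sys
from g import *
p,o=pose();s=monitor.sense();print("w of face",((p-D(0,0,0))@N)-42-72,"F.N",s["force"]@N,"torque",s["torque"])'
python3 -m inch '-2.8 1 11 0 0 0 10;-2.8 1 11 0 0 0 10;0 0 0 0 0 0 10;0 0 0 0 0 0 10;0 0 0 0 0 0 10'|sed -n 2,2p; python3 -c "$P"
python3 -m inch '-1.7 0 11.9 0 0 0 10;0 0 0 0 0 0 10;0 0 0 0 0 0 10'>/dev/null; python3 -c "$P"
for i in 1 2 ; do :; done
python3 -m inch '-0.42 0 3 0 0 0 10;0 0 0 0 0 0 10;0 0 0 0 0 0 10'>/dev/null; python3 -c "$P"
python3 -m inch '-0.42 0 3 0 0 0 10;0 0 0 0 0 0 10;0 0 0 0 0 0 10'>/dev/null; python3 -c "$P"
python3 -m inch '-0.42 0 3 0 0 0 10;0 0 0 0 0 0 10;0 0 0 0 0 0 10'>/dev/null; python3 -c "$P"
```

```text
tcp_pos: [495.7, 197.2, 212.7]
w of face 15.826001451512411 F.N -3.2137963187674967 torque [-0.054  0.381 -0.01 ]
w of face 3.296722345948936 F.N -2.245520828993356 torque [-0.022  0.371 -0.012]
w of face 1.3026708236326243 F.N -2.985797745899863 torque [-0.005  0.402  0.017]
w of face -1.8573417737567581 F.N -3.51161516537028 torque [-0.034  0.339 -0.003]
w of face -4.12836044019916 F.N 0.8745898499745344 torque [0.166 0.386 0.096]
```

```bash
P='import sys
from g import *
p,o=pose();s=monitor.sense();print("w of face",((p-D(0,0,0))@N)-42-72,"F.N",s["force"]@N,"torque",s["torque"])'
python3 -m inch '-0.28 0 2 0 0 0 10;0 0 0 0 0 0 10;0 0 0 0 0 0 10'>/dev/null; python3 -c "$P"
python3 -m inch '-0.28 0 2 0 0 0 10;0 0 0 0 0 0 10;0 0 0 0 0 0 10'>/dev/null; python3 -c "$P"
python3 -m inch '-0.28 0 2 0 0 0 10;0 0 0 0 0 0 10;0 0 0 0 0 0 10'>/dev/null; python3 -c "$P"
python3 -m inch '-0.28 0 2 0 0 0 10;0 0 0 0 0 0 10;0 0 0 0 0 0 10'>/dev/null; python3 -c "$P"
```

```text
w of face -6.334931355901972 F.N 0.9408290399297801 torque [0.284 0.251 0.131]
w of face -8.592324610750225 F.N 0.6362677640896406 torque [0.275 0.234 0.194]
w of face -10.67440102464245 F.N 2.99334486037191 torque [0.378 0.166 0.152]
w of face -12.709337434748889 F.N 2.889332927385666 torque [0.431 0.207 0.228]
```

```bash
P='import sys
from g import *
p,o=pose();s=monitor.sense();print("w of face",((p-D(0,0,0))@N)-42-72,"F.N",s["force"]@N,"torque",s["torque"])'
python3 -m inch '-0.14 0 1 0 0 0 10;0 0 0 0 0 0 10;0 0 0 0 0 0 10'>/dev/null; python3 -c "$P"
python3 -m inch '-0.14 0 1 0 0 0 10;0 0 0 0 0 0 10;0 0 0 0 0 0 10'>/dev/null; python3 -c "$P"
python3 -m inch '-0.14 0 1 0 0 0 10;0 0 0 0 0 0 10;0 0 0 0 0 0 10'>/dev/null; python3 -c "$P"
```

```text
w of face -13.722520223615277 F.N 3.1130720629450397 torque [0.417 0.135 0.328]
w of face -14.357282514206815 F.N 5.078855760344754 torque [0.567 0.225 0.263]
w of face -14.712482586017444 F.N 8.54210316758017 torque [0.673 0.506 0.368]
```

The free travel is about 10–11 mm under spring force alone, followed by a hard stop. So the stud is home. I'll retract and re-measure how the mallet sits in the hand.

```bash
python3 -m inch '4.2 0 -29.7 0 0 0 10;5 0 -35 0 0 0 10;0 0 0 0 0 0 10;0 0 0 0 0 0 10;0 0 0 0 0 0 10'
python3 -c "
from g import *
shot('scene','s6');shot('side','d6');shot('wrist','w8')"; python3 c5.py s6 d6; python3 chk.py w4 w6 w7 w8
```

```text
clock: 13.1
tcp_pos: [481.5, 198.3, 240.6]
orientation: [2.116, 1.912, 0.564]
force: [-0.3, -0.5, -4.9]
opening: 19.6
grasp_force: 60.0
s6 d6 [214.035 282.965] [357.755 228.039] [108.42    2.192  16.588] 0.15181918887056792 [0.091 0.091]
w4 orange 2853 273.54504030844726 389.1735015772871 368 handle rows [ 71 299] widths [(np.int64(251), np.int64(295)), (np.int64(254), np.int64(292))]
w6 orange 3083 273.3289004216672 390.2620823872851 368 handle rows [ 60 299] widths [(np.int64(254), np.int64(295)), (np.int64(254), np.int64(293))]
w7 orange 3106 273.2240824211204 390.50450740502254 368 handle rows [ 61 299] widths [(np.int64(254), np.int64(295)), (np.int64(253), np.int64(294))]
w8 orange 3103 273.25201417982595 390.49145987753786 368 handle rows [ 61 299] widths [(np.int64(254), np.int64(295)), (np.int64(254), np.int64(293))]
```

```bash
cat >> g.py <<'E'
hy=1.349;H=np.array([np.cos(hy),np.sin(hy),0])
def Rr(t): return rot(H,-zj)@R.from_rotvec([0,t,0]).as_matrix()
E
python3 -c "
from g import *
rel(np.array([387.9,-215.2,130]),Rr(.14))"
```

```text
now [481.492 198.424 240.071] shift [-429.905  -80.944   24.289] rotvec [ 0.416 -0.019  0.148] world d [ -93.592 -413.624 -110.071]
```

```bash
python3 -m inch '0 0 -10 0.104 -0.005 0.037 10;0 0 0 0.104 -0.005 0.037 10;-20 0 0 0.104 -0.005 0.037 10;-20 0 0 0.104 -0.004 0.037 10;0 0 0 0 0 0 10;0 0 0 0 0 0 10'
python3 -c "
from g import *
rel(np.array([387.9,-215.2,230]),Rr(.14))"
```

```text
clock: 13.75
tcp_pos: [472.2, 157.6, 243.8]
orientation: [-2.385, -1.9, -0.169]
force: [0.4, 0.5, -3.9]
opening: 18.9
grasp_force: 60.0
now [472.151 157.551 243.761] shift [-380.295    1.124  -40.068] rotvec [ 0.001 -0.001 -0.003] world d [ -84.251 -372.751  -13.761]
```

```bash
python3 -m inch '-38 0 -4 0 0 0 10;-38 0 -4 0 0 0 10;-38 0 -4 0 0 0 10;-38 0 -4 0 0 0 10;-38 0 -4 0 0 0 10;-38 0 -4 0 0 0 10;-38 0 -4 0 0 0 10;-38 0 -4 0 0 0 10;-38 0 -4 0 0 0 10;-38 0 -4 0 0 0 10'
python3 -m inch '0 0 0 0 0 0 10;0 0 0 0 0 0 10'
python3 -c "
from g import *
rel(np.array([387.9,-215.2,75]),Rr(.14))"
```

```text
clock: 14.58
tcp_pos: [386.6, -214.3, 231.8]
orientation: [-2.383, -1.909, -0.175]
force: [0.7, 0.7, -2.9]
opening: 19.4
grasp_force: 60.0
clock: 14.75
tcp_pos: [386.7, -214.1, 231.1]
orientation: [-2.385, -1.903, -0.175]
force: [0.2, 0.8, -2.6]
opening: 19.3
grasp_force: 60.0
now [ 386.74  -214.108  231.14 ] shift [-23.022   0.724 154.44 ] rotvec [ 0.004 -0.003 -0.002] world d [   1.16    -1.092 -156.14 ]
```

```bash
python3 -m inch '-5.8 0.2 38.6 0 0 0 10;-5.8 0.2 38.6 0 0 0 10;-5.7 0.2 38.6 0 0 0 10;-5.7 0.1 38.6 0 0 0 10;0 0 0 0 0 0 10;0 0 0 0 0 0 10;0 0 0 0 0 0 10'
python3 -c "
from g import *
rel(np.array([387.9,-215.2,75]),Rr(.14));rel(np.array([387.9,-215.2,54.5]),Rr(.14))
shot('side','d7');shot('scene','s7');shot('wrist','w9')
im=cv2.imread('pics/d7.png')[150:260,300:400];cv2.imwrite('pics/d7c.png',cv2.resize(im,None,fx=5,fy=5,interpolation=cv2.INTER_CUBIC))"; python3 c5.py s7 d7; python3 chk.py w9
```

```text
clock: 15.33
tcp_pos: [389.8, -214.0, 78.7]
orientation: [-2.383, -1.91, -0.177]
force: [-0.2, -1.0, -2.1]
opening: 19.3
grasp_force: 60.0
now [ 389.756 -214.041   78.69 ] shift [-2.04  -1.588  3.424] rotvec [ 0.008 -0.002  0.003] world d [-1.856 -1.159 -3.69 ]
now [ 389.756 -214.041   78.69 ] shift [-4.935 -1.75  23.718] rotvec [ 0.008 -0.002  0.003] world d [ -1.856  -1.159 -24.19 ]
s7 d7 [360.977 229.898] [345.264 199.725] [107.976   2.579  11.821] 0.10904442898463586 [0.088 0.088]
w9 orange 3068 273.28552803129077 390.16362451108216 368 handle rows [ 60 299] widths [(np.int64(253), np.int64(295)), (np.int64(254), np.int64(293))]
```

```bash
python3 c5.py s1 d1 s0 d0 2>/dev/null
```

```text
s1 d1 [360.563 238.127] [346.085 210.213] [105.226   0.541   1.599] 0.015195665449532197 [1.389 1.389]
```

```bash
python3 -m inch '-2.5 -1.7 12 0 -0.02 0 10;-2.4 0 10 0 0 0 10;0 0 0 0 0 0 10;0 0 0 0 0 0 10;0 0 0 0 0 0 10'
python3 -m inch '0 0 0.5 0 0 0 10;0 0 0 0 0 0 10'
python3 -c "
from g import *
rel(np.array([387.9,-215.2,54]),Rr(.12));print(monitor.sense()['torque'])"
```

```text
clock: 15.9
tcp_pos: [386.6, -216.1, 54.1]
orientation: [-2.393, -1.914, -0.152]
force: [0.3, -0.2, -3.2]
opening: 19.1
grasp_force: 60.0
clock: 16.07
tcp_pos: [386.6, -216.1, 53.4]
orientation: [-2.394, -1.914, -0.152]
force: [-0.3, -0.6, -3.4]
opening: 18.9
grasp_force: 60.0
now [ 386.577 -216.079   53.399] shift [ 1.213  1.1   -0.45 ] rotvec [ 0.005 -0.003  0.001] world d [1.323 0.879 0.601]
[-0.047 -0.092  0.008]
```

```bash
python3 -m inch '0.6 1.1 0.7 0 0 0 10;0 0 0 0 0 0 10;0 0 0 0 0 0 10'|egrep 'tcp|force: \['; python3 -m inch '0 0 1 0 0 0 10;0 0 0 0 0 0 10'|egrep 'tcp|force: \['; python3 -m inch '0 0 1 0 0 0 10;0 0 0 0 0 0 10'|egrep 'tcp|force: \['
```

```text
tcp_pos: [387.7, -215.4, 52.4]
force: [0.2, 0.2, -3.0]
tcp_pos: [387.7, -215.5, 51.5]
force: [-0.0, -0.4, -1.3]
tcp_pos: [387.8, -215.6, 50.9]
force: [-1.1, -1.2, 1.9]
```

```bash
python3 -m inch '0 0 0 0 0 0 60;0 0 0 0 0 0 60;0 0 0 0 0 0 60;0 0 0 0 0 0 60;0 0 0 0 0 0 60;0 0 0 0 0 0 60'
python3 -m inch '-3 0 -25 0 0 0 88;-4 0 -35 0 0 0 88;-4 0 -35 0 0 0 88;0 0 0 0 -0.06 0 88;0 0 0 0 -0.06 0 88;0 0 0 0 0 0 88;0 0 0 0 0 0 88;0 0 0 0 0 0 88'
python3 - <<'E'
from h import *
np.set_printoptions(precision=2,suppress=True)
shot('wrist','x1');shot('side','d8');shot('scene','s8')
im,c=load('wrist','x1');h=cv2.cvtColor(im,cv2.COLOR_BGR2HSV)
m=cv2.inRange(h,np.array((5,170,90)),np.array((22,255,255)));m[:,:225]=0;m[:,345:]=0;m[:150]=0;m[330:]=0
n,l,s,ce=cv2.connectedComponentsWithStats(m);i=1+np.argmax(s[1:,4]);print(s[i],ce[i],onz(c,ce[i],92),onz(c,ce[i],88))
mh=cv2.inRange(h,np.array((16,40,150)),np.array((30,115,255)));mh[:,:240]=0;mh[:,345:]=0;mh[330:]=0
ys,xs=np.nonzero(mh);f=cv2.fitLine(np.stack([xs,ys],1).astype(np.float32),cv2.DIST_HUBER,0,.01,.01).ravel()
a,b=onz(c,f[2:]-f[:2]*40,65),onz(c,f[2:]+f[:2]*40,65);d=(b-a)*np.sign((b-a)[1]);print(a,b,np.arctan2(d[1],d[0]))
for nn,q in(('w2','wrist'),('x1','wrist')):
    I,cc=load(q,nn);print(nn,np.load(f'pics/{nn}.npy'))
a=cv2.imread('pics/side0.png')[165:230,325:370];b=cv2.imread('pics/d8.png')[165:230,325:370]
for A in(a,b):
    H=cv2.cvtColor(A,cv2.COLOR_BGR2HSV);M=cv2.inRange(H,np.array((5,170,90)),np.array((14,255,255)));k,l,s,ce=cv2.connectedComponentsWithStats(M);print([(s[j].tolist(),ce[j]) for j in range(1,k) if s[j,4]>15])
E
```

```text
clock: 17.15
tcp_pos: [387.6, -215.1, 50.3]
orientation: [-2.393, -1.914, -0.152]
force: [-0.5, -0.1, 0.1]
opening: 55.9
grasp_force: 0.0
clock: 17.82
tcp_pos: [382.1, -236.7, 142.6]
orientation: [-2.452, -1.963, -0.009]
force: [0.4, 0.1, 0.3]
opening: 87.7
grasp_force: 0.0
[ 247  218   58   61 2729] [275.1  248.21] [ 378.33 -254.56   92.  ] [ 377.97 -256.33   88.  ]
[ 401.15 -149.44   65.  ] [ 389.27 -202.91   65.  ] 1.3521068184008438
w2 [[ 385.63 -210.61  152.88]
 [  -2.45   -1.96    0.  ]]
x1 [[ 382.13 -236.7   142.64]
 [  -2.45   -1.96   -0.01]]
[([16, 7, 10, 11, 70], array([19.87, 12.99])), ([14, 28, 4, 8, 22], array([15.64, 31.68]))]
[([16, 10, 10, 8, 52], array([19.77, 14.21])), ([14, 28, 4, 8, 23], array([15.7 , 31.83]))]
```

The mallet stands back on its rest: its top is at (378,-255) and the yaw is 1.352, the same as before. Next is the bar's knob.

```bash
python3 -c "
from g import *
K=D(-98,0,26);print(K);rel(K+[0,0,90],rot(-xj,-zj))"
```

```text
[444.902 157.933  77.147]
now [ 381.963 -237.211  142.584] shift [399.402 -25.629 -22.899] rotvec [ 0.006 -0.001 -1.658] world d [ 62.939 395.144  24.564]
```

```bash
python3 -m inch '40 -2.6 -2.3 0 0 0 88;40 -2.6 -2.3 0 0 0 88;40 -2.6 -2.3 0 0 0 88;40 -2.6 -2.3 0 0 0 88;40 -2.6 -2.3 0 0 0 88;40 -2.6 -2.3 0 0 0 88;40 -2.6 -2.3 0 0 0 88;40 -2.6 -2.3 0 0 0 88;40 -2.6 -2.3 0 0 0 88;39.4 -2.2 -2.2 0 0 0 88'
python3 -m inch '0 0 0 0 0 -0.12 88;0 0 0 0 0 -0.12 88;0 0 0 0 0 -0.12 88;0 0 0 0 0 -0.12 88;0 0 0 0 0 -0.12 88;0 0 0 0 0 -0.12 88;0 0 0 0 0 -0.12 88;0 0 0 0 0 -0.12 88;0 0 0 0 0 -0.12 88;0 0 0 0 0 -0.12 88'
python3 -m inch '0 0 0 0 0 -0.12 88;0 0 0 0 0 -0.12 88;0 0 0 0 0 -0.12 88;0 0 0 0 0 -0.098 88;0 0 0 0 0 0 88;0 0 0 0 0 0 88'
python3 -c "
from g import *
K=D(-98,0,26);rel(np.array([443.5,158,79]),rot(-xj,-zj));im=shot('wrist','x2')
im,c=load('wrist','x2');print('pred',proj(c,[443.5,158,77]),monitor.sense()['joints'])
m=cv2.inRange(cv2.cvtColor(im,cv2.COLOR_BGR2HSV),np.array((0,0,0)),np.array((180,255,50)));n,l,s,ce=cv2.connectedComponentsWithStats(m);print([(s[i].tolist(),ce[i]) for i in range(1,n) if s[i,4]>200])"
```

```text
clock: 18.8
tcp_pos: [444.9, 160.0, 167.2]
orientation: [2.453, 1.961, 0.008]
force: [0.8, -0.7, -0.3]
opening: 87.7
grasp_force: 0.0
clock: 19.63
tcp_pos: [445.0, 157.8, 166.8]
orientation: [0.908, 3.005, 0.005]
force: [-0.0, 0.4, 0.2]
opening: 88.0
grasp_force: 0.0
clock: 20.13
tcp_pos: [445.0, 157.9, 166.9]
orientation: [0.216, 3.13, 0.004]
force: [-0.3, -0.0, -0.1]
opening: 87.8
grasp_force: 0.0
now [445.006 157.861 166.914] shift [ 1.827 -0.31  87.907] rotvec [ 0.003  0.004 -0.003] world d [ -1.506   0.139 -87.914]
pred [271.69  203.461] [ 0.268 -0.265  1.651  0.001  1.751 -1.164]
[([479, 67, 81, 230, 14637], array([524.798, 193.166])), ([256, 190, 33, 29, 311], array([274.113, 209.415])), ([145, 246, 44, 85, 1704], array([167.982, 293.553])), ([359, 248, 40, 83, 1498], array([377.933, 294.676])), ([0, 298, 117, 122, 6292], array([ 58.537, 349.181])), ([447, 298, 28, 32, 232], array([456.224, 310.681])), ([433, 324, 65, 86, 1970], array([464.158, 385.086]))]
```

```bash
python3 -m inch '1.8 -0.3 29 0 0 0 70;0 0 29 0 0 0 60;0 0 29 0 0 0 50;0 0 0 0 0 0 20;0 0 0 0 0 0 20;0 0 0 0 0 0 20;0 0 0 0 0 0 20;0 0 0 0 0 0 20' 35
python3 -m inch '0 0 0 0 0 0 20;0 0 0 0 0 0 20;0 0 0 0 0 0 20'
python3 -c "
from g import *
p,o=pose();h=D(78,0,26);r=p-h;print(r@U,r@V,r@N)
R0=R.from_rotvec(o).as_matrix()
for t in (.0,.25,.5,.75,1.,1.25,1.5):
  k=h+176*(-np.cos(t)*U+np.sin(t)*N); print(t,R0.T@(k-p))"
```

```text
clock: 20.85
tcp_pos: [444.7, 158.6, 82.6]
orientation: [0.211, 3.126, 0.006]
force: [0.2, -1.2, 0.0]
opening: 37.9
grasp_force: 0.0
clock: 21.1
tcp_pos: [443.8, 158.3, 80.8]
orientation: [0.211, 3.129, 0.004]
force: [0.6, -0.3, -0.0]
opening: 20.7
grasp_force: 0.0
-175.44812332090777 0.26736384307729916 3.826411857888713
0.0 [-1.097 -0.28   3.706]
0.25 [ 12.124  -0.142 -38.14 ]
0.5 [ 14.581  -0.003 -81.957]
0.75 [   6.122    0.128 -125.019]
1.0 [ -12.729    0.243 -164.649]
1.25 [ -40.798    0.334 -198.384]
1.5 [ -76.341    0.397 -224.126]
```

```bash
python3 -m inch '0 0 0 0 0 0 20;0 0 0 0 0 0 20'
python3 -c "
from h import *
im=shot('wrist','x3');a=cv2.imread('pics/x3.png')[100:400,140:420];shot('side','d9');b=cv2.imread('pics/d9.png')[210:310,310:403]
cv2.imwrite('pics/x3c.png',np.hstack([cv2.resize(a,(420,450)),cv2.resize(b,(380,450))]))"
```

```text
clock: 21.27
tcp_pos: [443.6, 158.2, 80.3]
orientation: [0.211, 3.13, 0.004]
force: [-0.6, -0.4, -0.1]
opening: 20.0
grasp_force: 0.0
```

View pics/x3c.png

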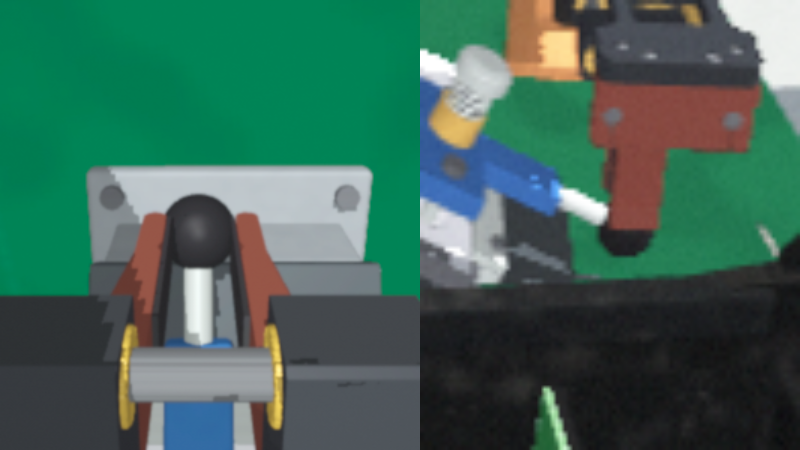

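This view shows the ball unmoved (centre about (273,255) in the wrist view, bottom row about 267 in the side view). The fingertips, though, end around row 261 in the side view. I'll check why the fingers closed to 20 mm.

```bash
python3 -c "
from g import *
d=cam('side');s=monitor.sense();print(s['opening'],s['grasp_force'])
for y in(168,175,190):print(proj(d,[443.6,y,61]),proj(d,[443.6,y,80]))
print(proj(d,[443.5,158,77]),proj(d,[443.5,158,63]))
im=cv2.imread('pics/x3.png');h=cv2.cvtColor(im,cv2.COLOR_BGR2HSV)
for r in(225,240,254,268):print(r,im[r,225:325:5].max(1))
_,c=load('wrist','x3');print(proj(c,[443.5,158,77]),proj(c,[443.5,158+14,77]))
"
```

```text
19.846574548536697 0.007609418244101107
[360.562 269.954] [361.394 262.066]
[361.448 272.067] [362.297 264.136]
[363.397 276.712] [364.284 268.691]
[360.05  260.412] [359.454 266.178]
225 [203 203 203 203 203 203 203 203 204 204 203 203 203 202 203 203 202 201
 202 203]
240 [145 200 203 199 193 180  53  57  61  61  61  59  54  48 203 200 194 202
 202 202]
254 [117 118 151 151 151  75  41  66  79  97  87  65  59  53  60 150 151 151
 164 173]
268 [118 146 151 151 149  59  38  54  56  57  57  53  52  46  45 104 151 151
 151 173]
[270.799 253.384] [296.237 250.246]
```

```bash
python3 -c "
from g import *
def asc(f,y0,y1,x0,x1,st=1):
    im=cv2.imread(f);h=cv2.cvtColor(im,cv2.COLOR_BGR2HSV)
    for y in range(y0,y1,st):
        print(y,''.join('K' if v<62 and s<150 else 'b' if 95<q<125 and s>90 else 'g' if 60<q<95 and s>90 else 'R' if (q<14 or q>170) and s>80 else 'w' for q,s,v in h[y,x0:x1:st].tolist()))
asc('pics/d9.png',240,272,335,390)
asc('pics/x3.png',215,300,215,335,3)
_,c=load('wrist','x3');p,o=pose();M=R.from_rotvec(o).as_matrix()
for t in((10,10,19),(-10,10,19),(10,10,0),(10,-10,19),(0,0,19)):print(t,proj(c,p+M@np.array(t)))
d=cam('side')
for t in((10,10,19),(-10,10,19),(10,10,0),(10,-10,19),(10,-25,19)):print(t,proj(d,p+M@np.array(t)))
"
```

```text
240 ggggggggggggggggwRRRRRRRRRRRRRRRRRRRRRRRRRRRRRRRRRRRRRR
241 gggggggggggggggggRRRRRRRRRRRRRRRRRRRRRRRRRRRRRRRRRRRRRR
242 gggggggggggggggggwRRRRRRRRRRRRRRRRRRRRRRRRRRRRRRRRRRRRR
243 ggggggggggggggggggggwRwRRRRRRRRRRRRwggggggwwwRRRRRwwRRR
244 bgggggggggggggggggggwRRRRRRRRRRRRRRwggggggggggggggggggg
245 bbbgggggggggggggggggwRRRRRRRRRRRRRRwggggggggggggggggggg
246 bbbbbgggggggggggggggRRRRRRRRRRRRRRRwggggggggggggggggggg
247 bbbbbbbbggggggggggggRRRRRRRRRRRRRRRgggggggggggggggggggg
248 bbbbbbbbggggggggggggRwRRRRRRRRRRRRwgggggggggggggggggggg
249 bbbbbbbbbgggggggggggRwRRRRRRRRRRRRwgggggggggggggggggggg
250 bbbbbbbbbggggggggggwRwRRRRRRRRRRRRwgggggggggggggggggggg
251 bbbbbbbbbbgggggggggwRRRRRRRRRRRRRRwgggggggggggggggggggg
252 bbbbbbbbbwwwwwgggggggwRRRRRRRRRRRRwgggggggggggggggggggg
253 bbbbbbbbbwwwwwwwggggggRRRRRRRRRRRRwgggggggggggggggggggg
254 bbbbbbbbbwwwwwwwwwgggwRRRRRRRRRRRRwgggggggggggggggggggg
255 bbbbbbbbbwwwwwwwwwwwwRRRRRRRRRRRRRggggggggggggggggggggg
256 wwbbbbbbbwwwwwwwwwwwwwRRRRRRRRRRRwggggggggggggggggggggg
257 KwwwwbbbwwwgwwwwwwwwwRRRRRRRRRRRRwggggggggggggggggggggg
258 wwwwwwwwwwwgggww
[... 1735 characters left out ...]
KKKKKKKKKKKKKKwKKwRRRRRRRwwww
278 wwwRRRRRRRRwKKwwwwwwwwwwwwwKwRRRRRRRRwww
281 wwwRRRRRRRRKKwwwwwwwwwwwwwwKKRRRRRRRRwww
284 wwRRRRRRRRwKKwwwwwwwwwwwwwwKKwRRRRRRRRww
287 wwRRRRRRRRwKKwwwwwwwwwwwwwwKKwRRRRRRRRww
290 wRRRRRRRRRwKKwwwwwwwwwwwwwwKKwRRRRRRRRRw
293 wRRRRRRRRRwKKwwwwwwwwwwwwwwKKwRRRRRRRRRw
296 wwwwRRRRRRwKKwwwwwwwwwwwwwwKKwRRRRRRRRRR
299 wwwwwRRRRRwKKwwwwwwwwwwwwwwKKwRRRRRwwwww
(10, 10, 19) [288.629 225.973]
(-10, 10, 19) [288.183 257.249]
(10, 10, 0) [290.071 238.811]
(10, -10, 19) [254.244 225.941]
(0, 0, 19) [271.457 241.819]
(10, 10, 19) [365.009 270.146]
(-10, 10, 19) [354.847 269.734]
(10, 10, 0) [365.932 262.235]
(10, -10, 19) [363.77  264.303]
(10, -25, 19) [362.877 260.092]
```

The ball sits below the fingertips. Both views put the visible tips at roughly the TCP height rather than 19 mm ahead of it, so the grasp was too high. I'll open, go down about 20 mm and pinch again, watching the force.

```bash
python3 -m inch '0 0 -10 0 0 0 50;0 0 0 0 0 0 50;0 0 0 0 0 0 50;0 0 0 0 0 0 50;0 0 0 0 0 0 50'|tail -5
python3 -m inch '0 0 14 0 0 0 50;0 0 0 0 0 0 50;0 0 0 0 0 0 50'|egrep 'tcp|force: \['
python3 -m inch '0 0 8 0 0 0 50;0 0 0 0 0 0 50;0 0 0 0 0 0 50'|egrep 'tcp|force: \['
python3 -m inch '0 0 8 0 0 0 50;0 0 0 0 0 0 50;0 0 0 0 0 0 50'|egrep 'tcp|force: \['
python3 -m inch '0 0 0 0 0 0 15;0 0 0 0 0 0 15;0 0 0 0 0 0 15;0 0 0 0 0 0 15;0 0 0 0 0 0 15;0 0 0 0 0 0 15'|egrep 'tcp|force|open'
```

```text
tcp_pos: [443.5, 158.2, 90.2]
orientation: [0.211, 3.13, 0.004]
force: [-0.2, -0.2, 0.1]
opening: 48.3
grasp_force: 0.0
tcp_pos: [442.9, 158.1, 75.4]
force: [0.4, -0.4, 0.6]
tcp_pos: [443.4, 158.2, 67.9]
force: [0.1, -0.4, -0.2]
tcp_pos: [443.3, 158.2, 59.6]
force: [0.2, 0.2, -0.8]
tcp_pos: [443.7, 157.5, 60.3]
force: [-0.9, -5.0, 0.8]
opening: 26.4
grasp_force: 35.0
```

```bash
python3 -m inch '4 0 -10.2 0 0 0 15;4 0 -10.3 0 0 0 15;5.4 0 -21.3 0 0 0 15;2.7 0 -21.8 0 0 0 15;0 0 -22 0 0 0 15;-2.8 0 -21.8 0 0 0 15;0 0 0 0 0 0 15;0 0 0 0 0 0 15' 45
python3 -c "
from g import *
p,o=pose();h=D(78,0,26)+[0,0,-18];r=p-h;print(r@U,r@V,r@N,np.arctan2(r@N,-r@U))"
```

```text
clock: 23.7
tcp_pos: [429.6, 159.4, 168.9]
orientation: [0.211, 3.13, 0.003]
force: [-3.8, -4.6, 0.8]
opening: 26.2
grasp_force: 45.0
-143.57159000939006 -0.6545993270498934 105.97405747929297 0.6358589409347095
```

```bash
python3 -m inch '-5.5 0 -21.3 0 0 0 15;-8.1 0 -20.5 0 0 0 15;-10.6 0 -19.3 0 0 0 15;-12.9 0 -17.8 0 0 0 15;-15 0 -16.1 0 0 0 15;-16.9 0 -14.1 0 0 0 15;-18.5 0 -11.9 0 0 0 15;0 0 0 0 0 0 15;0 0 0 0 0 0 15;0 0 0 0 0 0 15'
python3 -c "
from g import *
p,o=pose();h=D(78,0,26)+[0,0,-18];r=p-h;print(r@U,r@V,r@N,np.arctan2(r@N,-r@U))"
```

```text
clock: 24.53
tcp_pos: [515.9, 147.8, 288.8]
orientation: [0.211, 3.129, 0.004]
force: [-0.1, -3.5, 0.8]
opening: 26.2
grasp_force: 45.0
-13.91924320866278 -0.5236666105909592 177.833730829969 1.4926844726568858
```

```bash
python3 -m inch '0 0 0 0 0 0 70;0 0 0 0 0 0 70;0 0 0 0 0 0 70;0 0 0 0 0 0 70;0 0 0 0 0 0 70;0 0 -30 0 0 0 70;0 0 -30 0 0 0 70;10 0 -20 0 0 0 70;0 0 0 0 0 0 70;0 0 0 0 0 0 70'
python3 -c "
from g import *
rel(D(-1,-90,60),rot(V,-N))
d=shot('side','d10');s=shot('scene','s10')
for n in('side','scene'):print(n,proj(cam(n),D(78,0,26)+176*(-np.cos(1.49)*U+np.sin(1.49)*N)))
for f,c in(('d10','side'),('s10','scene')):
    im=cv2.imread(f'pics/{f}.png');e=proj(cam(c),D(78,0,26)+176*(-np.cos(1.49)*U+np.sin(1.49)*N));m=cv2.inRange(cv2.cvtColor(im,cv2.COLOR_BGR2HSV),np.array((0,0,0)),np.array((180,255,60)));yy,xx=np.mgrid[:420,:560];m[np.hypot(xx-e[0],yy-e[1])>25]=0
    n,l,st,ce=cv2.connectedComponentsWithStats(m);print([(st[i].tolist(),ce[i]) for i in range(1,n) if st[i,4]>50])
"
```

```text
clock: 25.37
tcp_pos: [506.0, 149.3, 370.3]
orientation: [0.21, 3.127, 0.006]
force: [-0.1, -0.2, -1.1]
opening: 69.9
grasp_force: 0.0
now [506.009 149.312 370.321] shift [-10.022 -90.608 221.077] rotvec [-0.333 -0.34   1.545] world d [  -0.347  -90.459 -221.365]
side [328.383 150.886]
scene [261.881 203.757]
[([304, 126, 50, 38, 1469], array([328.778, 145.699]))]
[([257, 199, 14, 14, 149], array([263.362, 205.409]))]
```

```bash
python3 -m inch '0 -30 0 0 0 0.121 70;0 0 0 0 0 0.121 70;0 0 0 0 0 0.121 70;0 0 0 0 0 0.121 70;0 0 0 0 0 0.121 70;0 0 0 0 0 0.121 70;0 0 0 0 0 0.121 70;0 0 0 0 0 0.121 70;0 0 0 0 0 0.121 70;0 0 0 0 0 0.121 70'
python3 -m inch '0 0 0 0 0 0.121 70;0 0 0 0 0 0.121 70;0 0 0 0 0 0.121 70;-30 0 0 -0.109 0 0 70;-30 0 0 -0.109 0 0 70;0 0 0 -0.109 0 0 70;0 0 0 -0.109 0 0 70;0 0 0 0 0 0 70;0 0 0 0 0 0 70'
python3 -c "
from g import *
rel(D(-1,-90,60),rot(V,-N))"
```

```text
clock: 26.3
tcp_pos: [501.8, 119.2, 366.4]
orientation: [-1.964, -2.452, -0.003]
force: [0.4, -0.1, -0.0]
opening: 70.0
grasp_force: 0.0
clock: 27.05
tcp_pos: [492.3, 60.0, 366.8]
orientation: [2.099, 1.831, 0.409]
force: [0.3, -0.7, 0.1]
opening: 70.4
grasp_force: 0.0
now [492.255  60.035 366.791] shift [  0.133 -80.035 203.046] rotvec [ 0.001 -0.002 -0.002] world d [  13.408   -1.181 -217.835]
```

```bash
python3 -m inch '0 -16 25 0 0 0 80;0 -16 25 0 0 0 80;0 -16 25 0 0 0 80;0 -16 25 0 0 0 80;0 -16 25 0 0 0 80;0 0 0 0 0 0 80;0 0 0 0 0 0 80;0 0 0 0 0 0 80'
python3 - <<'E'
from g import *
rel(D(-1,-90,0),rot(V,-N));shot('wrist','x4');im,c=load('wrist','x4')
for q in((-26,-110),(24,-110),(-26,-60),(24,-60)):print(q,proj(c,D(*q,8)))
h=cv2.cvtColor(im,cv2.COLOR_BGR2HSV);r=[int(proj(c,D(-1,v,8))[1]) for v in(-100,-80,-60)]
for y in r:
    row=h[y,150:400];print(y,[(150+i) for i in range(1,250) if (row[i,1]<60)!=(row[i-1,1]<60)])
col=h[:,int(proj(c,D(10,-100,8))[0])];print([y for y in range(100,400) if (col[y,1]<60)!=(col[y-1,1]<60)])
E
```

```text
clock: 27.72
tcp_pos: [476.0, 62.9, 223.9]
orientation: [2.097, 1.827, 0.414]
force: [0.4, 0.6, 0.4]
opening: 80.0
grasp_force: 0.0
now [475.98   62.949 223.884] shift [ -0.384  -5.231 140.546] rotvec [ 0.005 -0.002 -0.003] world d [  54.809   -7.508 -129.307]
(-26, -110) [241.363 212.786]
(24, -110) [295.711 212.604]
(-26, -60) [239.715 158.783]
(24, -60) [296.68  158.631]
202 [240, 296, 366, 378, 382, 392]
180 [240, 296, 356, 367, 374, 385, 398]
158 [239, 296, 337, 347, 386, 397]
[214, 320, 398]
```

```bash
python3 -m inch '-0.4 -5.2 35 0 0 0 80;0 0 35 0 0 0 80;0 0 30 0 0 0 80;0 0 20 0 0 0 80;0 0 0 0 0 0 80;0 0 0 0 0 0 80'|egrep 'tcp|force: \['
python3 -m inch '0 0 15 0 0 0 80;0 0 15 0 0 0 80;0 0 0 0 0 0 70;0 0 0 0 0 0 70;0 0 0 0 0 0 70'|egrep 'tcp|force: \['
python3 -c "
from g import *
rel(D(-1,-90,-10),rot(V,-N))"
```

```text
tcp_pos: [521.5, 56.4, 112.2]
force: [-0.4, -0.4, 0.0]
tcp_pos: [534.4, 55.0, 86.7]
force: [1.4, 0.5, 0.7]
now [534.386  55.021  86.672] shift [-0.071  0.05   1.305] rotvec [ 0.008 -0.003 -0.003] world d [ 0.59  -0.149 -1.157]
```

```bash
python3 -m inch '0 0 0 0 0 0 40;0 0 0 0 0 0 40;0 0 0 0 0 0 40;0 0 0 0 0 0 40;0 0 0 0 0 0 40;0 0 0 0 0 0 40;0 0 0 0 0 0 40' 50
python3 -m inch '-4 0 0 0 0 0 40;-4 0 0 0 0 0 40;-4 0 0 0 0 0 40;0 0 0 0 0 0 40;0 0 0 0 0 0 40'
python3 -c "
from g import *
p,o=pose();r=p-D(0,0,0);print(r@U,r@V,r@N);shot('side','d11');shot('wrist','x5')"
```

```text
clock: 29.27
tcp_pos: [534.0, 54.8, 84.5]
orientation: [2.097, 1.827, 0.414]
force: [0.5, -0.9, 3.6]
opening: 49.6
grasp_force: 50.0
clock: 29.68
tcp_pos: [532.1, 42.4, 84.1]
orientation: [2.098, 1.826, 0.413]
force: [3.5, 1.3, 3.1]
opening: 49.7
grasp_force: 50.0
-2.6623057616300976 -102.738105524347 -10.833244591789384
```

```bash
python3 -m inch '-12 0 0 0 0 0 40;-12 0 0 0 0 0 40;-12 0 0 0 0 0 40;-12 0 0 0 0 0 40;0 0 0 0 0 0 40'|egrep 'tcp|force'
python3 -m inch '-12 0 0 0 0 0 40;-12 0 0 0 0 0 40;-12 0 0 0 0 0 40;-12 0 0 0 0 0 40;0 0 0 0 0 0 40;0 0 0 0 0 0 40'|egrep 'tcp|force|open'
python3 - <<'E'
from g import *
p,o=pose();r=p-D(0,0,0);print(r@U,r@V,r@N);M=R.from_rotvec(o).as_matrix();shot('wrist','x6');im,c=load('wrist','x6')
h=cv2.cvtColor(im,cv2.COLOR_BGR2HSV)
# expected plate corners/stud in image if unslipped: plate centre at tool x +62.5
for n,t in(('far-',(145,-25,-15)),('far+',(145,25,-15)),('near-',(-20,-25,-15)),('stud',(90,0,-18)),('hole',(122,0,-15))):print(n,proj(c,p+M@np.array(t)))
for y in(60,100,140,180,220):
    row=h[y,150:420];print(y,[150+i for i in range(1,270) if (row[i,1]<60)!=(row[i-1,1]<60)])
b,l=blobs(im,(18,80,80),(32,255,255),40);print(b)
E
```

```text
tcp_pos: [524.9, -6.5, 83.1]
force: [2.0, -3.8, 2.8]
grasp_force: 50.0
tcp_pos: [517.3, -52.3, 81.0]
force: [0.6, 0.1, -2.1]
opening: 49.0
grasp_force: 50.0
-5.7321955843441845 -198.5574114440189 -12.787571147702717
far- [208.873 -78.61 ]
far+ [342.333 -78.432]
near- [226.139 304.222]
stud [275.264  77.066]
hole [275.438  -8.803]
60 [215, 263, 290, 338, 387, 402]
100 [216, 336]
140 [218, 334]
180 [219, 331]
220 [221, 328]
[(np.int32(89), [541.4, 8.9], [539, 0, 6, 19]), (np.int32(150), [556.8, 32.9], [550, 8, 10, 41]), (np.int32(1177), [275.6, 73.7], [257, 54, 38, 40]), (np.int32(455), [497.0, 276.2], [480, 258, 45, 41]), (np.int32(828), [159.2, 351.5], [150, 317, 24, 69]), (np.int32(823), [387.7, 351.5], [374, 317, 24, 69]), (np.int32(3981), [367.4, 413.5], [152, 404, 373, 16])]
```

The plate is out and clear: the stud shows at (275.6,73.7), where an unslipped grip predicts (275,77). I'll lift it, level it and re-measure the tray.

```bash
python3 -m inch '-5 0 -30 0 0 0 40;-5 0 -40 0 0 0 40;-10 0 -40 0 0 0 40;0 0 0 0.109 0 0 40;0 0 0 0.109 0 0 40;0 0 0 0.109 0 0 40;0 0 0 0.109 0 0 40;0 0 0 0 0 0 40;0 0 0 0 0 0 40'
python3 - <<'E'
from g import *
s=cam('scene')
print("scene tray@22",[onz(s,q,22)[:2] for q in((328.3,159.3),(365,173.3),(334,217.3),(294.7,200))])
for nm in('w1','v1'):
    im,c=load('wrist',nm);h=cv2.cvtColor(im,cv2.COLOR_BGR2HSV)
    g=cv2.inRange(h,np.array((65,120,60)),np.array((90,255,255)));m=cv2.bitwise_not(g);m[:100]=0
    m[235:]=0; m[:,:365]=0;m[:,515:]=0
    if nm=='v1':
        m=cv2.bitwise_not(g);m[:185]=0;m[290:]=0;m[:,:375]=0;m[:,515:]=0
    m=cv2.morphologyEx(m,cv2.MORPH_OPEN,np.ones((9,9)))
    k=max(cv2.findContours(m,cv2.RETR_EXTERNAL,cv2.CHAIN_APPROX_NONE)[0],key=cv2.contourArea)
    ap=cv2.approxPolyDP(k,5,True)[:,0];print(nm,[(q.tolist(),onz(c,q.astype(float),22)[:2]) for q in ap])
shot('wrist','x7');print(pose(),monitor.sense()['joints'])
E
```

```text
clock: 31.5
tcp_pos: [470.0, -65.3, 180.0]
orientation: [-2.365, -2.064, -0.003]
force: [-1.0, 0.4, -1.8]
opening: 49.3
grasp_force: 50.0
scene tray@22 [array([ 669.576, -358.148]), array([ 546.733, -370.812]), array([ 519.247, -157.542]), array([ 642.664, -146.229])]
w1 [([499, 116], array([ 651.324, -157.071])), ([388, 140], array([ 520.507, -168.135])), ([402, 234], array([ 534.51 , -292.894])), ([505, 234], array([ 668.05 , -310.496]))]
v1 [([479, 200], array([ 650.126, -155.211])), ([391, 222], array([ 523.926, -161.129])), ([406, 289], array([ 533.155, -276.296])), ([494, 289], array([ 665.803, -305.943]))]
(array([469.593, -65.298, 181.382]), array([2.366, 2.065, 0.007])) [-0.212 -0.257  1.619  0.003  1.777 -0.076]
```

```bash
python3 -c "
from g import *
t=1.681;T=np.array([np.cos(t),np.sin(t),0]);rel(np.array([598,-263,110])-62.5*T,rot(T,-zj))"
```

```text
now [469.593 -65.298 181.382] shift [-239.327  168.947   71.301] rotvec [ 0.004 -0.002 -0.246] world d [ 135.281 -259.823  -71.382]
```

```bash
python3 -m inch '-30 21 4 0 0 0 40;-30 21 4 0 0 0 40;-30 21 4 0 0 0 40;-30 21 4 0 0 0 40;-30 21 4 0 0 0 40;-30 21 4 0 0 0 40;-30 21 4 0 0 0 40;-29 21 4 0 0 0 40;0 0 19 0 0 -0.123 40;0 0 20 0 0 -0.123 40'
python3 -m inch '0 0 0 0 0 0 40;0 0 0 0 0 0 40;0 0 0 0 0 0 40'
python3 - <<'E'
from g import *
t=1.681;T=np.array([np.cos(t),np.sin(t),0]);rel(np.array([598,-263,30])-62.5*T,rot(T,-zj))
shot('wrist','x8');im,c=load('wrist','x8');h=cv2.cvtColor(im,cv2.COLOR_BGR2HSV)
Q=np.array([np.cos(t-np.pi/2),np.sin(t-np.pi/2),0])
for a,b in((65,105),(-65,105),(65,0),(-65,0)):print((a,b),proj(c,np.array([598,-263,22])+a*Q+b*T))
for y in(60,120,180):print(y,''.join('g' if 60<q<95 and s>90 else 'K' if v<75 else 'w' for q,s,v in h[y,60:500:6].tolist()))
for x in(170,400):print(x,''.join('g' if 60<q<95 and s>90 else 'K' if v<75 else 'w' for q,s,v in h[0:240:4,x].tolist()))
E
```

```text
clock: 32.38
tcp_pos: [604.3, -327.4, 113.8]
orientation: [2.087, 2.337, 0.009]
force: [0.6, 0.2, -2.8]
opening: 49.4
grasp_force: 50.0
clock: 32.63
tcp_pos: [603.9, -325.0, 115.0]
orientation: [2.096, 2.332, 0.009]
force: [-0.3, -0.3, -2.1]
opening: 49.4
grasp_force: 50.0
now [ 603.92  -324.978  114.961] shift [-0.166  0.222 84.966] rotvec [ 0.008  0.001 -0.004] world d [  0.954  -0.143 -84.961]
(65, 105) [373.705 -40.693]
(-65, 105) [173.816 -40.525]
(65, 0) [362.039 124.064]
(-65, 0) [186.39  124.774]
60 gggggggggggggggggggggKKKKKwwwwwwwwwwwwwwwwwwwwwKKKKKgggggggggggggggggggggg
120 ggggggggggggggggggggggKKKKwwwwwwwwwwwwwwwwwwwwKKKKKggggggggggggggggwwwwggg
180 gggggggggggggggggggggggKKKKwwwwwwwwwwwwwwwwwwwKKKKgggggggggggwwwwggggggggg
170 gggggggggggggggggggggggggggggggggggggggggggggggggggggggggggg
400 ggggggggggggggggggggggggggggggggggggggggggggggggggggggwwwwww
```

```bash
python3 -m inch '0 3 35 0 0 0 40;0 0 35 0 0 0 40;0 0 25 0 0 0 40;0 0 8 0 0 0 40;0 0 0 0 0 0 40;0 0 0 0 0 0 40'|egrep 'tcp|force: \['
python3 -m inch '0 0 4 0 0 0 40;0 0 0 0 0 0 40;0 0 0 0 0 0 40'|egrep 'tcp|force: \['
python3 -m inch '0 0 3 0 0 0 40;0 0 0 0 0 0 40;0 0 0 0 0 0 40'|egrep 'tcp|force: \['
python3 -m inch '0 0 2 0 0 0 40;0 0 0 0 0 0 40;0 0 0 0 0 0 40'|egrep 'tcp|force: \['
```

```text
tcp_pos: [608.1, -325.1, 11.4]
force: [1.1, -0.1, -2.2]
tcp_pos: [608.1, -325.4, 6.9]
force: [0.1, -0.0, -2.7]
tcp_pos: [607.2, -324.8, 1.8]
force: [-0.5, 0.5, -2.3]
tcp_pos: [607.2, -324.8, -0.4]
force: [1.1, 0.0, -1.6]
```

```bash
python3 -m inch '0 0 1.5 0 0 0 40;0 0 0 0 0 0 40;0 0 0 0 0 0 40'|egrep 'tcp|force: \['
python3 -m inch '0 0 1.5 0 0 0 40;0 0 0 0 0 0 40;0 0 0 0 0 0 40'|egrep 'tcp|force: \['
python3 -m inch '0 0 1 0 0 0 40;0 0 0 0 0 0 40;0 0 0 0 0 0 40'|egrep 'tcp|force: \['
```

```text
tcp_pos: [607.2, -324.8, -1.8]
force: [0.1, -0.3, -1.3]
tcp_pos: [607.3, -324.8, -3.2]
force: [0.2, -1.3, -2.8]
tcp_pos: [607.4, -324.9, -3.4]
force: [-1.4, 1.5, 2.3]
```

```bash
python3 -m inch '0 0 -1 0 0 0 64;0 0 0 0 0 0 64;0 0 0 0 0 0 64;0 0 0 0 0 0 64;0 0 0 0 0 0 64'|egrep 'open|force: \['
python3 -m inch '0 0 -20 0 0 0 64;0 0 -40 0 0 0 64;0 0 -40 0 0 0 64;0 0 -40 0 0 0 64;0 0 -40 0 0 0 64;0 0 0 0 0 0 64;0 0 0 0 0 0 64;0 0 0 0 0 0 64'|egrep 'tcp|open|force: \['
python3 - <<'E'
from g import *
shot('wrist','x9');shot('scene','s12');im,c=load('wrist','x9');h=cv2.cvtColor(im,cv2.COLOR_BGR2HSV)
m=cv2.inRange(h,np.array((0,0,100)),np.array((180,60,255)));m[300:]=0
k=max(cv2.findContours(m,cv2.RETR_EXTERNAL,cv2.CHAIN_APPROX_NONE)[0],key=cv2.contourArea)
P=np.array([onz(c,q.astype(float),12)[:2] for q in k[:,0]],np.float32);r=cv2.minAreaRect(P);print("plate",r)
ctr=np.array([*r[0]]);t=1.681;T=np.array([np.cos(t),np.sin(t)]);Q=np.array([T[1],-T[0]]);d=ctr-[598,-263];print("in tray",d@Q,d@T)
b,l=blobs(im,(18,80,80),(32,255,255),100);print("stud",[(q,onz(c,q[1],15)) for q in b][:3])
g=cv2.inRange(h,np.array((65,120,60)),np.array((90,255,255)));m=cv2.bitwise_not(g);m=cv2.morphologyEx(m,cv2.MORPH_OPEN,np.ones((9,9)))
n,l=cv2.connectedComponents(m);v=l[150,int(k[:,0,0].mean())];ys,xs=np.nonzero((l==v));print(v,xs.min(),xs.max(),ys.min(),ys.max())
for y in(ys.min()+15,120,180,220):
    q=xs[ys==y];print(y,q.min(),q.max(),onz(c,(q.min(),y),22)[:2],onz(c,(q.max(),y),22)[:2])
s,cs=cv2.imread('pics/s12.png'),cam('scene');K=D(78,0,26)+176*(-np.cos(1.49)*U+np.sin(1.49)*N);e=proj(cs,K)
m=cv2.inRange(cv2.cvtColor(s,cv2.COLOR_BGR2HSV),np.array((0,0,0)),np.array((180,255,60)));yy,xx=np.mgrid[:420,:560];m[np.hypot(xx-e[0],yy-e[1])>25]=0
print("knob exp",e,cv2.connectedComponentsWithStats(m)[3][1:])
for f in('scene0','s12'):print(f,[q for q in blobs(cv2.imread(f'pics/{f}.png'),(8,200,150),(20,255,255))[0] if 380<q[1][0]<430 and 180<q[1][1]<240])
E
```

```text
force: [0.4, -0.3, -0.2]
opening: 64.2
tcp_pos: [606.4, -325.2, 176.4]
force: [0.8, 0.5, -1.3]
opening: 64.2
plate ((600.2860107421875, -262.2203369140625), (51.999263763427734, 167.33470153808594), 5.9012532234191895)
in tray 2.3578910811343703 0.5235162752744362
stud [((np.int32(1564), [11.7, 30.1], [0, 0, 28, 65]), array([ 367.061, -213.94 ,   15.   ])), ((np.int32(222), [274.8, 86.2], [267, 78, 17, 17]), array([ 597.678, -234.608,   15.   ])), ((np.int32(1422), [522.3, 111.8], [489, 78, 71, 67]), array([ 827.991, -231.773,   15.   ]))]
2 195 349 0 229
15 196 349 [ 525.871 -185.913] [ 653.169 -171.744]
120 203 343 [ 535.999 -270.904] [ 662.602 -256.968]
180 207 341 [ 542.617 -326.435] [ 670.127 -312.502]
220 209 338 [ 546.77  -366.861] [ 673.949 -353.038]
knob exp [261.881 203.757] [[263.333 205.348]
 [258.5   221.091]]
scene0 [(np.int32(192), [403.1, 202.7], [396, 196, 16, 15]), (np.int32(59), [399.4, 223.2], [393, 220, 13, 7])]
s12 [(np.int32(189), [403.1, 202.7], [396, 196, 15, 15]), (np.int32(59), [399.3, 223.3], [393, 220, 13, 7])]
```

```bash
python3 -c "
from station import ctrl
print(ctrl.close_job())"
```

```text
the job is handed in; nothing more can be done
None
```

I handed the job in at about 36 s of the 72 s, but the result isn't shown to me: by my last measurements the stud is home (judged by the punch reaching a hard stop after about 10–11 mm of travel), the mallet is back on its rest, the bar is up at about 1.49 rad, and the plate lies flat, stud up, about 2 mm off the tray's middle.

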